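# Nest and count the pewter beakers on the counting scale

## Task

Count the loose beakers on the shop's counting scale: press its power key, stand the footed beaker upright in the middle of the pan and let go, then press the zero key with nothing else on the scale. Next nest every other beaker upright, one in another, in the footed one, each lowered with no more than a light push until its band rests on the rim below; only when all are in the stack press the count key and, last, the store key. Press one key at a time and let each spring back, leave the stack on the scale and the other things on the counter where they are.

Things in the scene. Friction and masses are not known exactly. Their poses are not given: they have to be found in the camera images.
- pan (a point): Centre of the top face of the scale's steel pan (170 x 220 mm, 50 mm above the table, a dark 94 mm ring round its centre). The scale is a fixed grey box, 280 (its x) by 250 mm (its y); its key row is on the robot's side, 150 mm from the pan's centre towards -x, on a panel 35 mm high; key tops 57 mm above the table. x away from the robot, y along the key row to the robot's left, z up.
- footed_mid (a point): The footed beaker: like the others (band 68 mm across, mouth 60 mm) but on a broad disc foot 84 mm across, 10 mm thick; 85 mm tall over all, band from 55 to 85 mm up. 400 g. Point: on its axis, 42.5 mm above its underside; z up through the mouth. The first beaker nested in it comes to rest with its half-way point 35 mm above this one, each further beaker 30 mm higher.
- cup1_mid (a point): One of up to four identical metal beakers (some may be absent), mouth up, 75 mm tall: tapered body, 41 mm across at the foot, 55 mm at 45 mm up, under a straight band 68 mm across from there to the rim; wall 4 mm, mouth 60 mm. About 160 g, base heavy. Point: on its axis, 37.5 mm above its underside; z up through the mouth. Nested, its band rests on the rim below, its rim 30 mm above that one; 2 mm of play.
- cup2_mid (a point): Another such beaker, the same as cup1 in every way; this point likewise (None if absent).
- cup3_mid (a point): Another such beaker, the same as cup1 in every way; this point likewise (None if absent).
- cup4_mid (a point): Another such beaker, the same as cup1 in every way; this point likewise (None if absent).
- key_power_top (a point): Centre of the top face of the power key (the larger round key, 34 mm across, at the end of the row on the scale's +y side: leftmost as seen from the robot) at rest; z points up. The keys stand in one row on the scale's panel; the row runs along the scale's y.
- key_power (a joint): Press depth of the power key, m: 0 at rest, 0.006 fully down. Spring: 1.5 N to start, 5 N fully down; it counts as pressed beyond 4 mm and springs back.
- key_count_top (a point): Centre of the top face of the count key (round, 24 mm across, second in the row from the robot's left, next to the large one) at rest; z points up. The keys stand in one row on the scale's panel; the row runs along the scale's y.
- key_count (a joint): Press depth of the count key, m: 0 at rest, 0.006 fully down. Spring: 1.5 N to start, 5 N fully down; it counts as pressed beyond 4 mm and springs back.
- key_zero_top (a point): Centre of the top face of the zero key (round, 24 mm across, third in the row from the robot's left) at rest; z points up. The keys stand in one row on the scale's panel; the row runs along the scale's y.
- key_zero (a joint): Press depth of the zero key, m: 0 at rest, 0.006 fully down. Spring: 1.5 N to start, 5 N fully down; it counts as pressed beyond 4 mm and springs back.
- key_store_top (a point): Centre of the top face of the store key (round, 24 mm across, at the right-hand end of the row as seen from the robot) at rest; z points up. The keys stand in one row on the scale's panel; the row runs along the scale's y.
- key_store (a joint): Press depth of the store key, m: 0 at rest, 0.006 fully down. Spring: 1.5 N to start, 5 N fully down; it counts as pressed beyond 4 mm and springs back.
- spool: Bystander: wooden spool standing on end, 56 mm across, 54 mm tall, origin under its centre; it may stand among the beakers.
- ore_grey: Bystander: dark grey lump of ore, about 85 x 70 x 70 mm, origin under its centre.
- ore_red: Bystander: reddish lump of ore, about 75 x 60 x 60 mm, origin under its centre.
- jar: Bystander: closed jar, 68 mm across, 85 mm tall, origin under its centre.
- bangle: Bystander: dark metal bangle lying flat, 96 mm across, 9 mm tall, origin under its centre.

How it is judged:
By the outcome, as a careful person would: the job done as asked, in the order asked, and still so for the second after the job is handed in, with the robot touching nothing.
Of cup1, cup2, cup3, cup4 only 2 to 4 are there at a start; the rules pass over those that are not, and their reading is None.
At some moment in a run one of cup1, cup2, cup3, cup4 may be knocked a few centimetres aside while the robot is not near it.
It also fails if it takes over 210 s, if anything falls off the work surface, if the arm or the gripper's body presses on something with over 40 N, if the wrist force passes 120 N, or if a joint passes its speed limit or range.

## Robot

A 7-joint arm with a two-finger parallel gripper is mounted at the origin on the work surface. World frame = base frame: x ahead of the robot, y to its left, z up, the work surface at z = 0. Lengths are in m, angles in rad, forces in N, time in s.
With the tool pointing down it reaches from about 0.4 to 0.875 m from the base axis. Payload 19.3 kg.
Tool frame: the origin (TCP) lies at the very end of the fingers, on their centre line; the grasp point (between the pads) lies 19 mm behind it; z points along the fingers, y is the direction in which the jaws open and shut (so a half turn about z gives the same grasp; the last joint's range is limited). The gripper opens to 85 mm and grips with 20 to 120 N. Pads are 22 mm wide; open, the fingers measure 114 mm over their backs; the gripper's body (76 mm by 85 mm) begins 54 mm behind the grasp point. The pads swing forward as they close: fully open they stand 13 mm farther back than shut.
Start: joints at [-1.418, 0.521, -0.036, 1.599, 0.021, 1.021, -0.113], TCP at [0.138, 0.61, 0.195] pointing down, gripper open.
Joint ranges: [-2.91, 2.91], [-0.3, 2.13], [-1.5, 1.42], [0.17, 2.43], [-1.26, 4.41], [0.16, 1.93], [-2.52, 2.52]. Speed limits (rad/s): [1.89, 1.89, 2.39, 2.39, 3.01, 3.01, 3.01].

## Interface

Orientations are given as [roll, pitch, yaw] about the fixed x, y, z axes, in that order (R = Rz(yaw) Ry(pitch) Rx(roll)).
In Python, from workcell import bot, grab_frame, calibration, workorder gives the robot as it stands.
- The arm moves only by the tool move_arm, never from a script. Its arguments are lists of equal length, an entry for each row: "jaw": the closure in counts, from 0 (fully open) to 255 (shut); "dp": the shift along the tool's x, y, z in units of 800 mm (1.0 is 800 mm), a list of three; "rotation": the turn, a rotation vector about the tool's x, y, z in units of pi rad (1.0 is pi rad), a list of three. In form: {"jaw": [jaw, ...], "dp": [[dx, dy, dz], ...], "rotation": [[rx, ry, rz], ...]}. A call has 1 to 10 rows; each row shifts and turns the commanded pose from where the row before left it, along the tool's axes as they then stand; what a row does not reach is not made up. A row lasts 1/8 s, in which the tool goes at most 62.5 mm and 10.7 degrees, less where a joint would pass 70% of its speed; a pose out of reach is approached as far as the arm can. A call with a number of a shift or a turn outside -1 to 1 is refused whole. A call with a gripper value outside its range is refused whole. The fingers move at their own pace and stop on an object; "squeeze" is the grip in N (left out, the last holds). Time passes only in rows, so rows that do not move let the fingers close. It gives the time, the measured TCP pose, the force and the opening at its end, in the units of the state.
- bot.observe(): the state, without advancing time (a new reading comes with each control period).
- grab_frame(name): name is "side" or "top"; returns the picture (480x640x3 uint8, blue, green, red); there is no depth.
- calibration(name): a dict with "camera_matrix" (3x3 intrinsics, pixels), "T" (4x4, takes a point from camera to world coordinates). Camera axes: x right, y down, z forward; pixel columns grow to the right and rows downward; lengths in m; the calibration is good to about 2 mm. A picture is of the moment at which its call begins. calibration takes no time and is no camera call.
- workorder.job_done(): hands the job in, once; it reports no verdict.
The state is a dict: "clock": time; "qpos": joint angles; "qd": joint speeds; "joint_efforts": joint torques, N m; "position": TCP position; "tool_rot": TCP orientation; "force": force on the tool from outside, world axes, zero at the start; "moment": the same for the moment, N m; "grip_width": finger opening in m.
Only numpy, scipy, OpenCV 4.12 (cv2) and the standard library are available. Lean on these libraries where they do the work, as an engineer would, in place of code of your own. Each camera call takes 0.05 s, during which the arm holds its last target. There are 200 camera calls.

## Working session

There is one attempt and no reset: what is moved stays moved. The work goes in short steps, Python scripts to look and compute and a tool call to move; the robot and the scene stay as the last step left them, time stands still between calls to the robot, and variables do not carry over. Pictures are saved under pics/ and viewed, about 12 in all and at most 16, crops included, and the job is handed in when it is done.

Besides the shell and the picture viewer there is one more tool, called after "Emit:" as name(argument=value, ...) on one line, values as JSON. move_arm: Moves the arm, as the interface text tells. Shifts and turns lie within -1 to 1; 1 stands for 800 mm of shift or pi rad of turn. Its arguments: {"type":"object","properties":{"jaw":{"type":"array","items":{"type":"number"}},"dp":{"type":"array","items":{"type":"array","items":{"type":"number","minimum":-1,"maximum":1}}},"rotation":{"type":"array","items":{"type":"array","items":{"type":"number","minimum":-1,"maximum":1}}},"squeeze":{"type":"number"}},"required":["jaw","dp","rotation"]}

```bash
mkdir -p pics
python3 - <<'E'
from workcell import bot, grab_frame, calibration
import cv2, numpy as np
np.set_printoptions(precision=4,suppress=True)
for n in("top","side"):
    c=calibration(n); print(n,np.array(c["camera_matrix"]),np.array(c["T"]))
    cv2.imwrite(f"pics/{n}0.png",grab_frame(n))
print(bot.observe())
E
```

```text
top [[476.6003   0.     309.3331]
 [  0.     476.6003 241.6491]
 [  0.       0.       1.    ]] [[ 0.009  -0.9819  0.1893  0.3618]
 [-0.9998 -0.0057  0.0181 -0.0115]
 [-0.0167 -0.1895 -0.9817  1.1364]
 [ 0.      0.      0.      1.    ]]
side [[483.7442   0.     326.7807]
 [  0.     483.7442 245.522 ]
 [  0.       0.       1.    ]] [[ 0.9953 -0.0689  0.0685  0.4768]
 [-0.0971 -0.6912  0.7161 -0.7979]
 [-0.002  -0.7193 -0.6947  0.8472]
 [ 0.      0.      0.      1.    ]]
{'clock': 0.1, 'qpos': array([-1.4182,  0.522 , -0.0363,  1.5999,  0.0212,  1.0211, -0.1128]), 'qd': array([-0.0021, -0.0035, -0.0004,  0.0003,  0.0006,  0.0002,  0.0009]), 'joint_efforts': array([  0.0038, -92.8479,   1.9843, -37.0536,   0.0182,   0.0052,
        -0.0001]), 'position': array([0.1381, 0.6092, 0.1943]), 'tool_rot': array([-3.1406,  0.0001,  2.9188]), 'force': array([-0.1744,  0.7266,  0.6473]), 'moment': array([-0.0501, -0.0268,  0.0105]), 'grip_width': 0.08522866087678546}
```

View pics/top0.png

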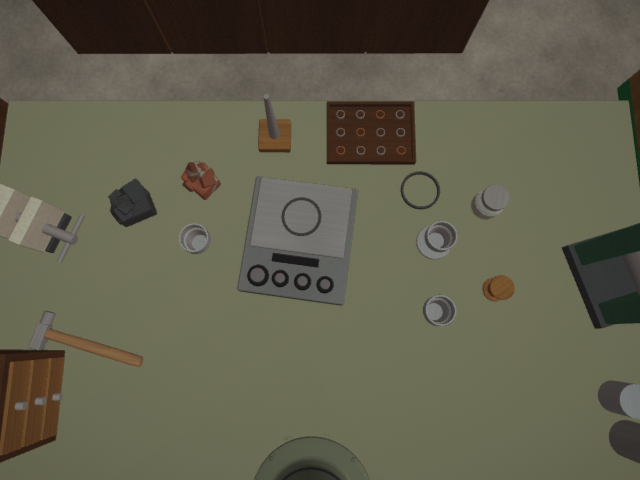

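View pics/side0.png

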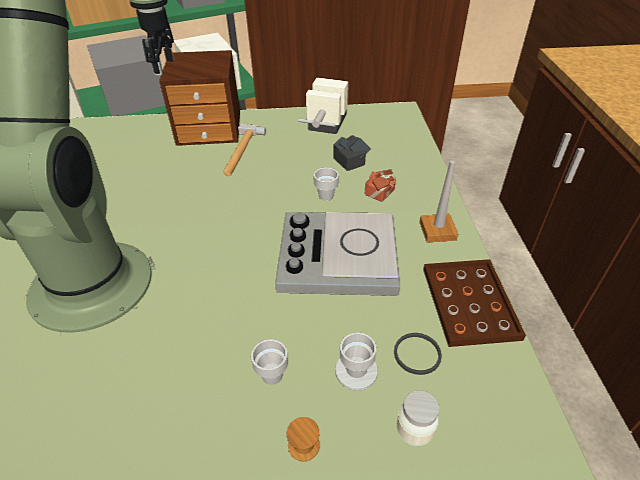

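The top view shows two loose cups at about (196,238) and (440,310), the footed beaker at (435,240), and the scale's keys at (258,275), (280,279), (302,282) and (325,285). I need a closer look at the right edge, at the objects near (630,400).

```bash
cat > h.py <<'E'
import numpy as np, cv2
from workcell import bot, grab_frame, calibration
np.set_printoptions(precision=4,suppress=True)
def ray(n,u,v):
    c=calibration(n);K=np.array(c["camera_matrix"]);T=np.array(c["T"])
    return T[:3,3],T[:3,:3]@np.linalg.solve(K,[u,v,1.])
def plane(n,u,v,z):
    o,d=ray(n,u,v); return o+d*(z-o[2])/d[2]
def proj(n,p):
    c=calibration(n);K=np.array(c["camera_matrix"]);T=np.array(c["T"])
    q=K@(T[:3,:3].T@(np.array(p)-T[:3,3])); return q[:2]/q[2]
E
python3 - <<'E'
from h import *
im=cv2.imread("pics/top0.png")
a=cv2.resize(im[215:335,400:520],(400,400),interpolation=2)
b=cv2.resize(im[190:310,165:285],(400,400),interpolation=2)
c=cv2.resize(im[190:310,230:350],(400,400),interpolation=2)
d=cv2.resize(im[370:480,530:640],(400,400),interpolation=2)
m=np.vstack([np.hstack([a,b]),np.hstack([c,d])])
cv2.imwrite("pics/c.png",cv2.resize(m,(600,600)))
for n,u,v,z in[("cupA",195,238,.075),("cupB",440,310,.075),("foot",440,236,.085),("pw",258,275,.057),("ct",280,279,.057),("ze",302,282,.057),("st",325,285,.057),("pan",301,217,.05),("spool",502,287,.054),("jar",494,196,.085),("unk",632,400,0),("bangle",420,190,.009)]:
    print(n,plane("top",u,v,z))
hsv=cv2.cvtColor(im,cv2.COLOR_BGR2HSV)
print(hsv[300,400],hsv[310,424],hsv[302,440],hsv[310,440], hsv[238,182],proj("top",bot.observe()["position"]))
# cups: low saturation vs green table
m=((hsv[...,1]<40)&(hsv[...,2]>70)).astype(np.uint8)
n,l,s,ce=cv2.connectedComponentsWithStats(m)
for i in range(1,n):
    if s[i,4]>80: print(s[i],ce[i])
E
```

```text
cupA [0.5735 0.269  0.075 ]
cupB [ 0.4152 -0.2805  0.075 ]
foot [ 0.5792 -0.2849  0.085 ]
pw [0.4918 0.1248 0.057 ]
ct [0.483  0.0744 0.057 ]
ze [0.4766 0.0242 0.057 ]
st [ 0.4701 -0.028   0.057 ]
pan [0.6301 0.0286 0.05  ]
spool [ 0.4688 -0.4273  0.054 ]
jar [ 0.6727 -0.4112  0.085 ]
unk [ 0.2211 -0.7225  0.    ]
bangle [ 0.7097 -0.2608  0.009 ]
[ 32  57 112] [ 6 19 68] [ 6 18 70] [ 50   6 125] [  8  20 102] [-14.2862 452.0855]
[   0    0   90  102 2546] [29.511  50.0499]
[602   0  38  49 407] [622.6609  22.4201]
[ 521   43  109   57 1894] [580.481   76.4662]
[540  49  30  18 135] [553.7407  56.7333]
[ 60  55  61  45 584] [88.363  78.4212]
[ 112   54  266   84 5055] [242.402   79.6894]
[378  57  26  30 205] [389.9854  71.9707]
[399  62  23  33 121] [410.4793  79.5455]
[462  69  32  25 196] [477.5561  81.8673]
[483  83  27  17 150] [497.46  92.38]
[372  86  30  14 131] [384.542   94.0992]
[ 237  176  121  129 9523] [299.5662 237.5497]
[  0 185  14  32 248] [  4.4597 197.0242]
[475 185  35  32 801] [492.1823 199.8552]
[  9 197  33  47 616] [ 24.586  220.3312]
[284 200  35  33 912] [300.9057 216.1897]
[ 42 214  42  49 571] [ 63.4676 235.3275]
[ 416  221   42   39 1009] [435.3717 240.0555]
[179 223  32  31 770] [194.239  238.1714]
[630 251  10  24 140] [636.0143 260.45  ]
[250 268  15  14 158] [257.1456 274.462 ]
[424 295  33  31 659] [439.0577 310.0698]
[ 29 311  27  39 514] [ 41.5895 330.6868]
[619 383  21  36 603] [630.4959 400.2769]
[ 15 402  12   8  87] [ 20.5632 405.5172]
```

View pics/c.png

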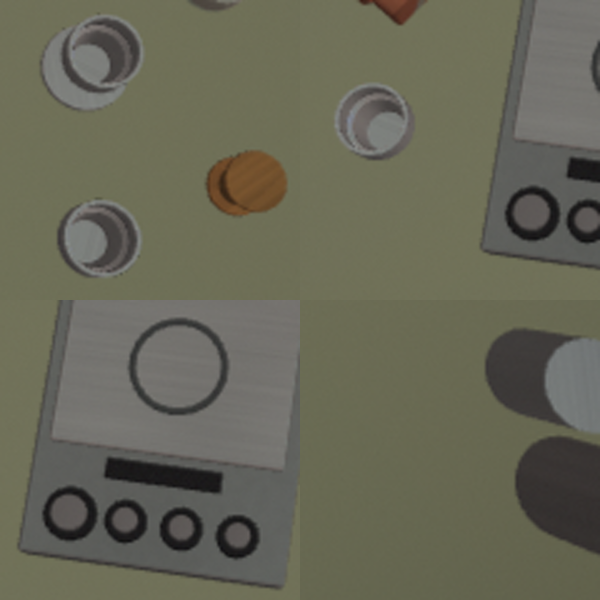

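The crop shows the rims clearly. The dark shapes at the right edge are tall items' shadows, not beakers, so there are two loose cups. The scale is turned by about -8°, and the key row plus 150 mm agrees with the pan ring. Next I'll write a small planner and go to the power key.

```bash
cat >> h.py <<'E'
from scipy.spatial.transform import Rotation as Ro
def plan(wps,s=None):
    """wps: list of (x,y,z,yaw,n rows). prints rows in move units"""
    s=s or bot.observe(); p=np.array(s["position"]); R=Ro.from_euler("xyz",s["tool_rot"])
    for x,y,z,yaw,n in wps:
        t=np.array([x,y,z]); T=Ro.from_euler("xyz",[np.pi,0,yaw])
        rv=(R.inv()*T).as_rotvec(); st=(t-p)/n
        print("->",t,yaw,"step mm",np.linalg.norm(st)*1e3,"deg",np.degrees(np.linalg.norm(rv))/n)
        for i in range(n):
            print("  dp",np.round(R.inv().apply(st)/.8,4).tolist(),"rot",np.round(rv/n/np.pi,4).tolist())
            R=R*Ro.from_rotvec(rv/n); p=p+st
E
python3 - <<'E'
from h import *
plan([(.138,.609,.27,2.9188,2),(.492,.125,.10,1.43,12)])
E
```

```text
-> [0.138 0.609 0.27 ] 2.9188 step mm 37.84749576044859 deg 0.029132200330144447
  dp [0.0, -0.0002, -0.0473] rot [-0.0002, 0.0, -0.0]
  dp [0.0, -0.0002, -0.0473] rot [-0.0002, 0.0, -0.0]
-> [0.492 0.125 0.1  ] 1.43 step mm 51.93960167562148 deg 7.108496378256416
  dp [-0.0471, -0.041, 0.0177] rot [0.0, -0.0, 0.0395]
  dp [-0.0518, -0.0349, 0.0177] rot [0.0, -0.0, 0.0395]
  dp [-0.0557, -0.0282, 0.0177] rot [0.0, -0.0, 0.0395]
  dp [-0.0588, -0.0211, 0.0177] rot [0.0, -0.0, 0.0395]
  dp [-0.061, -0.0136, 0.0177] rot [0.0, -0.0, 0.0395]
  dp [-0.0622, -0.006, 0.0177] rot [0.0, -0.0, 0.0395]
  dp [-0.0624, 0.0017, 0.0177] rot [0.0, -0.0, 0.0395]
  dp [-0.0617, 0.0095, 0.0177] rot [0.0, -0.0, 0.0395]
  dp [-0.0601, 0.017, 0.0177] rot [0.0, -0.0, 0.0395]
  dp [-0.0575, 0.0243, 0.0177] rot [0.0, -0.0, 0.0395]
  dp [-0.0541, 0.0313, 0.0177] rot [0.0, -0.0, 0.0395]
  dp [-0.0498, 0.0377, 0.0177] rot [0.0, -0.0, 0.0395]
```

Emit:
move_arm(jaw=[255,255,255,255,255,255,255,255], dp=[[0,0,-0.047],[0,0,-0.047],[-0.047,-0.041,0.008],[-0.052,-0.035,0.008],[-0.056,-0.028,0.008],[-0.059,-0.021,0.008],[-0.061,-0.014,0.008],[-0.062,-0.006,0.02]], rotation=[[0,0,0],[0,0,0],[0,0,0.04],[0,0,0.04],[0,0,0.04],[0,0,0.04],[0,0,0.04],[0,0,0.04]], squeeze=40)

```text
clock: 1.1
position: [0.3152, 0.3653, 0.2221]
tool_rot: [3.141, -0.0, 2.161]
force: [1.1, 1.2, -0.0]
grip_width: -0.0002
```

Run:
```python
from h import *
s=bot.observe();print(s)
plan([(.492,.125,.08,1.43,6)],s)
```

```text
{'clock': 1.1, 'qpos': array([-1.1469,  0.2643,  0.2019,  1.9405, -0.0649,  0.9418, -0.3238]), 'qd': array([ 0.4615, -0.0164,  0.3493,  0.4474, -0.1192, -0.4006, -0.1178]), 'joint_efforts': array([ -7.0296, -64.8807,   0.6081, -37.393 ,   0.3607,   1.8421,
         0.242 ]), 'position': array([0.3152, 0.3653, 0.2221]), 'tool_rot': array([ 3.1407, -0.0005,  2.1606]), 'force': array([ 1.0878,  1.2388, -0.0066]), 'moment': array([ 0.032 , -0.0218, -0.0258]), 'grip_width': -0.00023526101478527647}
-> [0.492 0.125 0.08 ] 1.43 step mm 55.07386783231674 deg 6.976986230291234
  dp [-0.0621, 0.0027, 0.0296] rot [0.0, -0.0, 0.0388]
  dp [-0.0613, 0.0103, 0.0296] rot [0.0, -0.0, 0.0388]
  dp [-0.0596, 0.0176, 0.0296] rot [0.0, -0.0, 0.0388]
  dp [-0.057, 0.0247, 0.0296] rot [0.0, -0.0, 0.0388]
  dp [-0.0536, 0.0315, 0.0296] rot [0.0, -0.0, 0.0388]
  dp [-0.0494, 0.0378, 0.0296] rot [0.0, -0.0, 0.0388]
```

Emit:
move_arm(jaw=[255,255,255,255,255,255,255], dp=[[-0.062,0.003,0.02],[-0.061,0.01,0.02],[-0.06,0.018,0.03],[-0.057,0.025,0.03],[-0.054,0.031,0.035],[-0.049,0.038,0.035],[0,0,0]], rotation=[[0,0,0.039],[0,0,0.039],[0,0,0.039],[0,0,0.039],[0,0,0.039],[0,0,0.039],[0,0,0]])

```text
clock: 1.98
position: [0.4923, 0.1228, 0.0842]
tool_rot: [-3.14, 0.003, 1.423]
force: [-0.4, 0.1, -0.9]
grip_width: 0.0
```

Run:
```python
from h import *
s=bot.observe();print(s["position"],s["tool_rot"],s["force"],s["qpos"])
for n in("top","side"): cv2.imwrite(f"pics/{n}1.png",grab_frame(n))
a=cv2.imread("pics/top1.png")[150:330,165:525]
cv2.imwrite("pics/t1.png",cv2.resize(a,(720,360)))
plan([(.4915,.125,.06,1.43,1)],s)
```

```text
[0.4923 0.1228 0.0842] [-3.1399  0.0031  1.4228] [-0.3943  0.1009 -0.8945] [-0.6411  0.5319  0.3752  2.0159 -0.3083  0.6508 -0.2131]
-> [0.4915 0.125  0.06  ] 1.43 step mm 24.267281048426618 deg 0.45694800495679805
  dp [0.0026, -0.0014, 0.0302] rot [-0.0005, 0.001, -0.0023]
```

View pics/side1.png

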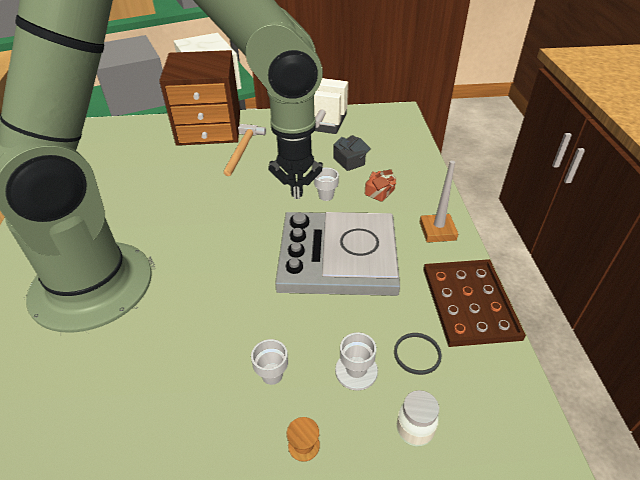

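Run:
```python
from h import *
print(proj("side",[.4923,.1228,.0842]),proj("side",[.4915,.125,.057]))
im=cv2.imread("pics/side1.png")
cv2.imwrite("pics/s1c.png",cv2.resize(np.hstack([im[170:310,240:340],cv2.imread("pics/top1.png")[170:310,230:350]]),None,fx=3.4,fy=3.4,interpolation=2))
```

```text
[297.3295 209.5009] [297.4441 217.3399]
```

View pics/s1c.png

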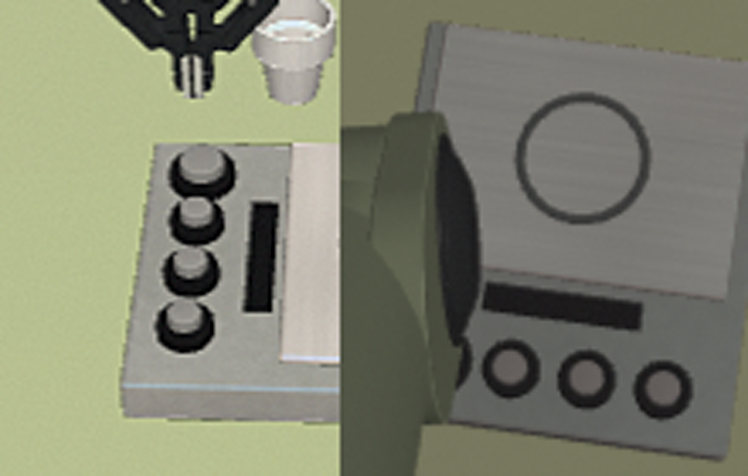

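Emit:
move_arm(jaw=[255,255], dp=[[0.003,-0.001,0.025],[0,0,0]], rotation=[[0,0,0],[0,0,0]])

```text
clock: 2.33
position: [0.4904, 0.1304, 0.0658]
tool_rot: [-3.14, 0.0, 1.432]
force: [-0.3, -0.6, -0.2]
grip_width: -0.0001
```

Run:
```python
from h import *
print("start",proj("side",[.138,.609,.194]))
s=bot.observe();print(s["position"],s["tool_rot"],s["force"],s["qd"])
im=grab_frame("side");cv2.imwrite("pics/side2.png",im)
p=proj("side",s["position"]);print(p)
g=cv2.cvtColor(im,cv2.COLOR_BGR2GRAY)
c=int(p[0]);print(im[190:225:1,c].tolist())
old=cv2.imread("pics/side0.png"); d=(cv2.absdiff(old,im).max(2)>25)
ys,xs=np.nonzero(d[:260,270:330]);print("lowest changed row",ys.max(),xs[ys>ys.max()-3]+270)
old1=(cv2.absdiff(cv2.imread("pics/side1.png"),old).max(2)>25)[:260,270:330]; print(np.nonzero(old1)[0].max())
```

```text
start [167.8172  84.2874]
[0.4904 0.1304 0.0658] [-3.1403  0.      1.4322] [-0.3341 -0.5553 -0.2309] [-0.0007 -0.0226  0.0201 -0.0144  0.0116  0.0239 -0.0068]
[296.746 213.296]
[[29, 27, 27], [55, 60, 59], [126, 136, 138], [67, 72, 70], [64, 68, 70], [72, 77, 78], [75, 81, 80], [72, 78, 80], [32, 33, 34], [51, 54, 55], [50, 53, 55], [51, 55, 54], [28, 27, 28], [9, 2, 4], [153, 206, 196], [145, 192, 185], [145, 192, 184], [144, 191, 183], [143, 190, 182], [147, 192, 184], [147, 193, 184], [144, 195, 187], [138, 153, 153], [134, 135, 138], [132, 136, 137], [134, 139, 142], [138, 142, 144], [135, 142, 142], [139, 143, 146], [137, 141, 145], [147, 154, 156], [120, 125, 128], [122, 127, 128], [83, 86, 89], [15, 13, 14]]
lowest changed row 203 [292 293 294 295 296 298 299 300 301 294 295 296 298 295 296 297 298]
198
```

Run:
```python
from h import *
print(proj("side",[0,0,0]),proj("top",[0,0,0]),proj("top",[0,0,.1]))
s=bot.observe();print(s["position"],s["qpos"])
plan([(.4904,.1304,.25,1.43,4),(.56,-.28,.25,.97,9)],s)
```

```text
[ 90.5977 284.4579] [311.2553 501.2466] [310.6137 518.584 ]
[0.491  0.1301 0.0664] [-0.6363  0.56    0.3525  2.0265 -0.3271  0.6088 -0.2018]
-> [0.4904 0.1304 0.25  ] 1.43 step mm 45.89629454063188 deg 0.024260567427298537
  dp [0.0001, -0.0002, -0.0574] rot [-0.0, -0.0, 0.0001]
  dp [0.0001, -0.0002, -0.0574] rot [-0.0, -0.0, 0.0001]
  dp [0.0001, -0.0002, -0.0574] rot [-0.0, -0.0, 0.0001]
  dp [0.0001, -0.0002, -0.0574] rot [-0.0, -0.0, 0.0001]
-> [ 0.56 -0.28  0.25] 0.97 step mm 46.251102088971294 deg 2.928450952890874
  dp [-0.0551, 0.0176, 0.0] rot [0.0, -0.0, 0.0163]
  dp [-0.0541, 0.0204, 0.0] rot [0.0, -0.0, 0.0163]
  dp [-0.053, 0.0231, 0.0] rot [0.0, -0.0, 0.0163]
  dp [-0.0517, 0.0258, 0.0] rot [0.0, -0.0, 0.0163]
  dp [-0.0504, 0.0284, 0.0] rot [0.0, -0.0, 0.0163]
  dp [-0.0488, 0.0309, 0.0] rot [0.0, -0.0, 0.0163]
  dp [-0.0472, 0.0334, 0.0] rot [0.0, -0.0, 0.0163]
  dp [-0.0454, 0.0357, 0.0] rot [0.0, -0.0, 0.0163]
  dp [-0.0436, 0.038, 0.0] rot [0.0, -0.0, 0.0163]
```

Emit:
move_arm(jaw=[255,255,255,255,255,255,255,255,255,255], dp=[[0,0,-0.06],[0,0,-0.06],[-0.02,0.01,-0.06],[-0.055,0.018,-0.05],[-0.055,0.018,0],[-0.055,0.018,0],[-0.055,0.018,0],[-0.055,0.018,0],[-0.055,0.018,0],[-0.055,0.018,0]], rotation=[[0,0,0],[0,0,0],[0,0,0],[0,0,0],[0,0,0],[0,0,0],[0,0,0],[0,0,0],[0,0,0],[0,0,0]])

```text
clock: 3.62
position: [0.5537, -0.2078, 0.2513]
tool_rot: [3.14, -0.0, 1.431]
force: [-0.9, 0.8, 0.1]
grip_width: 0.0004
```

Emit:
move_arm(jaw=[0,0,0,0], dp=[[-0.055,0.018,0],[-0.04,0.01,0],[0,0,0],[0,0,0]], rotation=[[0,0,0],[0,0,0],[0,0,0],[0,0,0]])

```text
clock: 4.12
position: [0.5652, -0.2844, 0.2507]
tool_rot: [3.141, -0.0, 1.43]
force: [0.0, 0.5, 0.4]
grip_width: 0.0724
```

Run:
```python
from h import *
s=bot.observe();print(s["position"],s["qpos"],s["tool_rot"])
for n in("top","side"):
    im=grab_frame(n); cv2.imwrite(f"pics/{n}3.png",im); p=proj(n,s["position"]);print(p)
    d=np.array([np.sin(s["tool_rot"][2]),-np.cos(s["tool_rot"][2]),0])*.0425
    print("tips",[proj(n,s["position"]+k*d+[0,0,.013]) for k in(1,-1)])
    u,v=p.astype(int); a=im[max(v-80,0):v+60,u-70:u+70]; globals()[n]=cv2.resize(a,(400,400),interpolation=2); print("origin",u-70,max(v-80,0))
cv2.imwrite("pics/tip3.png",np.hstack([top,side]))
```

```text
[ 0.5652 -0.2844  0.2507] [ 0.0173  0.5392  0.5542  1.533  -0.3005  1.1548  0.4897] [ 3.1411 -0.0004  1.4305]
[462.103  225.6501]
tips [array([466.1763, 202.3483]), array([462.1411, 246.2438])]
origin 392 145
[350.8818 287.2865]
tips [array([377.5989, 282.781 ]), array([324.7846, 281.1503])]
origin 280 207
```

View pics/tip3.png

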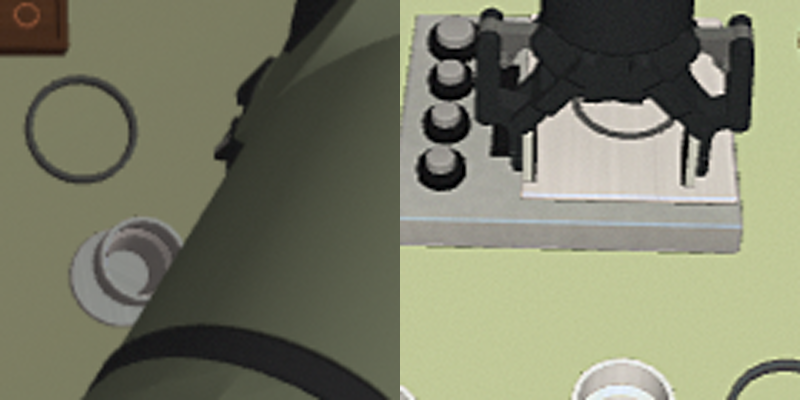

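Run:
```python
from h import *
for p,uv in[((.4904,.1304,.0658),(297,203.5)),((.4923,.1228,.0842),(297,198.5)),((.5652,-.2844,.2507),(352,273))]:
    p=np.array(p);o,d=ray("side",*uv)
    q=plane("side",*uv,p[2]); t=(p[1]-o[1])/d[1]
    print("if z right",q,"if y right",o+t*d)
a=cv2.imread("pics/side0.png")[20:100,110:210];b=cv2.imread("pics/side3.png")[160:290,290:420]
print([proj("side",np.array([.138,.609,.194])+k*.0425*np.array([.22,.975,0])+[0,0,.013]) for k in(0,1,-1)])
cv2.imwrite("pics/st.png",np.hstack([cv2.resize(a,(500,400),interpolation=2)]))
```

```text
if z right [0.4931 0.169  0.0658] if y right [0.4925 0.1304 0.097 ]
if z right [0.4938 0.1662 0.0842] if y right [0.493  0.1228 0.1185]
if z right [ 0.5712 -0.2532  0.2507] if y right [ 0.5658 -0.2844  0.2849]
[array([166.8039,  80.1027]), array([171.8776,  73.8304]), array([161.5103,  86.6469])]
```

View pics/st.png

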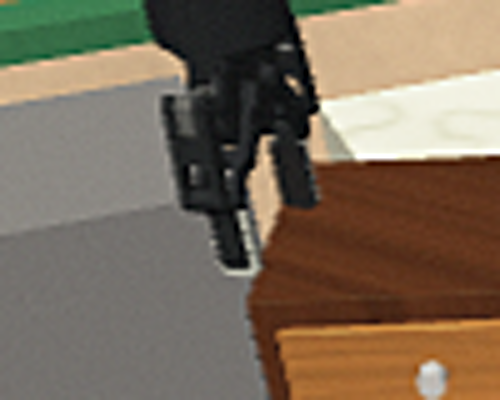

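Run:
```python
from h import *
for n,p in dict(cupA=(.5735,.27,.075),cupB=(.4152,-.2805,.075),foot=(.579,-.286,.085),pan=(.6301,.0286,.05),store=(.4701,-.028,.057),spool=(.4688,-.4273,.054),jar=(.6727,-.4112,.085),bangle=(.7097,-.2608,.009)).items(): print(n,proj("side",p))
a=cv2.imread("pics/side0.png")
x=cv2.resize(a[160:220,300:360],(400,400),interpolation=2);y=cv2.resize(a[325:395,245:385],(800,400)  ,interpolation=2)
cv2.imwrite("pics/cups.png",cv2.resize(np.hstack([x,y]),(798,266)))
```

```text
cupA [324.5848 175.4745]
cupB [267.8246 353.8053]
foot [355.453  345.9032]
pan [357.6992 242.    ]
store [291.651 261.662]
spool [301.6587 432.2692]
jar [420.5688 403.3523]
bangle [416.0204 351.6567]
```

View pics/cups.png

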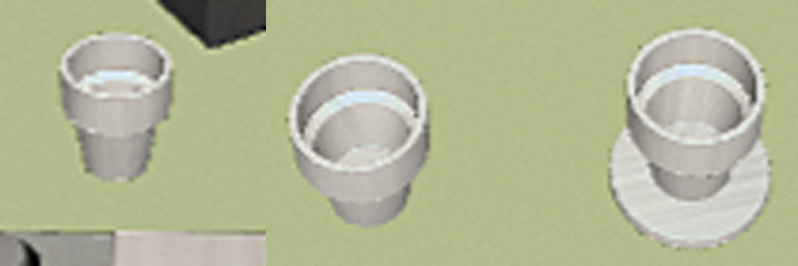

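Static objects agree between the two views to about 3 mm, but the fingers look about 30 mm higher than reported. I'll settle that with a guarded touch on the power key.

Emit:
move_arm(jaw=[255,255,255,255,255,255,255,255,255,255], dp=[[0.055,-0.018,0],[0.055,-0.018,0],[0.055,-0.018,0],[0.055,-0.018,0.02],[0.055,-0.018,0.03],[0.055,-0.018,0.03],[0.055,-0.018,0.03],[0.055,-0.018,0.04],[0.054,-0.018,0.04],[0,0,0]], rotation=[[0,0,0],[0,0,0],[0,0,0],[0,0,0],[0,0,0],[0,0,0],[0,0,0],[0,0,0],[0,0,0],[0,0,0]])

```text
clock: 5.48
position: [0.49, 0.1281, 0.0963]
tool_rot: [-3.138, 0.001, 1.436]
force: [-0.7, -0.2, 0.5]
grip_width: -0.0002
```

Run:
```python
from h import *
s=bot.observe();print(s["position"],s["tool_rot"],s["force"])
plan([(.492,.125,.065,1.43,2)],s)
```

```text
[0.49   0.1281 0.0963] [-3.1383  0.0005  1.4363] [-0.7358 -0.2494  0.4604]
-> [0.492 0.125 0.065] 1.43 step mm 15.779658267304194 deg 0.2028671530467086
  dp [-0.0017, 0.0015, 0.0196] rot [-0.0005, 0.0001, 0.001]
  dp [-0.0017, 0.0015, 0.0196] rot [-0.0005, 0.0001, 0.001]
```

Emit:
move_arm(jaw=[255,255,255,255], dp=[[-0.0017,0.0015,0.02],[-0.0017,0.0015,0.018],[0,0,0],[0,0,0.008]], rotation=[[0,0,0],[0,0,0],[0,0,0],[0,0,0]])

```text
clock: 5.98
position: [0.4948, 0.1209, 0.0614]
tool_rot: [3.141, -0.0, 1.429]
force: [-0.4, 0.2, -0.4]
grip_width: -0.0002
```

Emit:
move_arm(jaw=[255,255], dp=[[0,0,0.005],[0,0,0]], rotation=[[0,0,0],[0,0,0]])

```text
clock: 6.22
position: [0.4943, 0.1211, 0.0571]
tool_rot: [-3.141, 0.0, 1.43]
force: [-0.0, 0.0, -0.1]
grip_width: 0.0001
```

Run:
```python
from h import *
im=grab_frame("side");cv2.imwrite("pics/side4.png",im)
cv2.imwrite("pics/s4.png",cv2.resize(im[150:290,220:360],(560,560),interpolation=2))
```

```text
(no output)
```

View pics/s4.png

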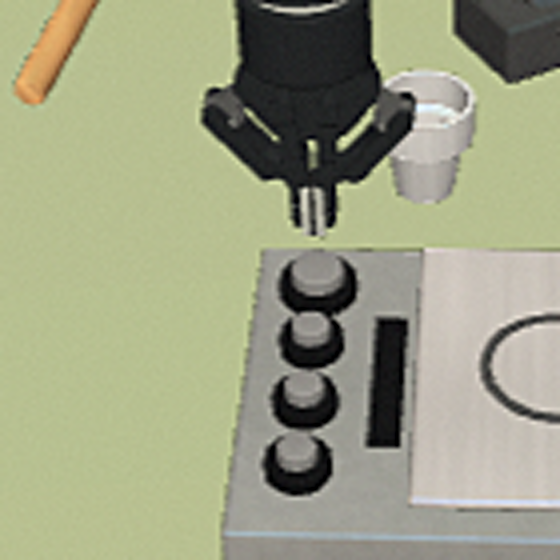

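Emit:
move_arm(jaw=[255,255,255,255], dp=[[-0.002,0,0.008],[0,0,0.008],[0,0,0.005],[0,0,0]], rotation=[[0,0,0],[0,0,0],[0,0,0],[0,0,0]])

```text
clock: 6.78
position: [0.4939, 0.1195, 0.04]
tool_rot: [-3.141, 0.0, 1.43]
force: [-0.9, -0.3, -0.7]
grip_width: 0.0004
```

Emit:
move_arm(jaw=[255,255], dp=[[0,0,0.004],[0,0,0]], rotation=[[0,0,0],[0,0,0]])

```text
clock: 7.02
position: [0.494, 0.1196, 0.0371]
tool_rot: [-3.141, 0.0, 1.43]
force: [0.3, 0.0, 0.4]
grip_width: -0.0002
```

Emit:
move_arm(jaw=[255,255], dp=[[0,0,0.004],[0,0,0]], rotation=[[0,0,0],[0,0,0]])

```text
clock: 7.28
position: [0.494, 0.1196, 0.0338]
tool_rot: [-3.141, 0.0, 1.43]
force: [-0.6, -0.2, 0.6]
grip_width: -0.0
```

Emit:
move_arm(jaw=[255,255], dp=[[0,0,0.004],[0,0,0]], rotation=[[0,0,0],[0,0,0]])

```text
clock: 7.52
position: [0.4939, 0.1196, 0.0306]
tool_rot: [-3.141, 0.0, 1.43]
force: [-0.3, 0.3, -0.1]
grip_width: 0.0
```

Emit:
move_arm(jaw=[255,255], dp=[[0,0,0.003],[0,0,0]], rotation=[[0,0,0],[0,0,0]])

```text
clock: 7.78
position: [0.494, 0.1196, 0.0282]
tool_rot: [-3.141, 0.0, 1.43]
force: [-0.6, 0.2, -0.0]
grip_width: 0.0001
```

Emit:
move_arm(jaw=[255,255], dp=[[0,0,0.003],[0,0,0]], rotation=[[0,0,0],[0,0,0]])

```text
clock: 8.02
position: [0.494, 0.1196, 0.0258]
tool_rot: [-3.141, 0.0, 1.43]
force: [-0.1, 0.5, -0.3]
grip_width: 0.0
```

Run:
```python
from h import *
im=grab_frame("side");cv2.imwrite("pics/side5.png",im)
t=grab_frame("top");cv2.imwrite("pics/top5.png",t)
cv2.imwrite("pics/s5.png",np.hstack([cv2.resize(im[150:250,250:350],(400,400),interpolation=2),cv2.resize(t[210:310,220:320],(400,400),interpolation=2)]))
```

```text
(no output)
```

View pics/s5.png

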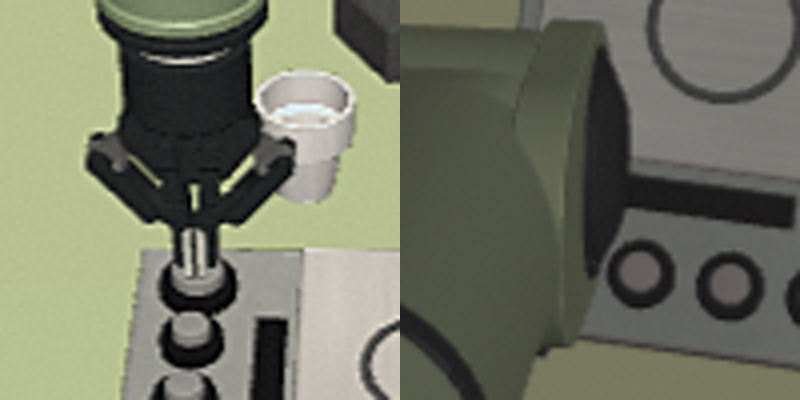

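The tip now looks right over the key's top at reading 0.0258, so the reported z is about 31 mm low. Stepping on to contact.

Emit:
move_arm(jaw=[255,255], dp=[[0,0,0.003],[0,0,0]], rotation=[[0,0,0],[0,0,0]])

```text
clock: 8.38
position: [0.494, 0.1196, 0.0234]
tool_rot: [-3.141, 0.0, 1.43]
force: [-1.0, 0.0, 0.1]
grip_width: -0.0001
```

Emit:
move_arm(jaw=[255,255], dp=[[0,0,0.003],[0,0,0]], rotation=[[0,0,0],[0,0,0]])

```text
clock: 8.62
position: [0.494, 0.1196, 0.021]
tool_rot: [-3.141, 0.0, 1.43]
force: [0.9, 0.1, 0.3]
grip_width: -0.0003
```

Emit:
move_arm(jaw=[255,255], dp=[[0,0,0.002],[0,0,0]], rotation=[[0,0,0],[0,0,0]])

```text
clock: 8.88
position: [0.4941, 0.1196, 0.0196]
tool_rot: [3.142, 0.0, 1.43]
force: [0.6, -0.7, 1.8]
grip_width: 0.0001
```

Emit:
move_arm(jaw=[255,255], dp=[[0,0,0.003],[0,0,0]], rotation=[[0,0,0],[0,0,0]])

```text
clock: 9.12
position: [0.4942, 0.1196, 0.0171]
tool_rot: [3.142, 0.0, 1.43]
force: [-0.2, -0.1, 3.6]
grip_width: -0.0001
```

Emit:
move_arm(jaw=[255,255], dp=[[0,0,0.003],[0,0,0]], rotation=[[0,0,0],[0,0,0]])

```text
clock: 9.38
position: [0.4941, 0.1196, 0.0147]
tool_rot: [3.142, 0.0, 1.43]
force: [-0.7, -1.0, 4.5]
grip_width: -0.0001
```

Emit:
move_arm(jaw=[255,255], dp=[[0,0,0.001],[0,0,0]], rotation=[[0,0,0],[0,0,0]])

```text
clock: 9.62
position: [0.4942, 0.1196, 0.0144]
tool_rot: [3.141, -0.0, 1.429]
force: [-2.5, -0.7, 14.8]
grip_width: -0.0
```

Emit:
move_arm(jaw=[255,255,255,0], dp=[[0,0,-0.02],[0,0,-0.05],[0,0,-0.07],[0,0,0]], rotation=[[0,0,0],[0,0,0],[0,0,0],[0,0,0]])

```text
clock: 10.12
position: [0.4959, 0.1202, 0.1297]
tool_rot: [3.137, -0.003, 1.43]
force: [-0.3, 0.2, -1.2]
grip_width: 0.0166
```

```bash
cat >> h.py <<'E'
def tri(a,b):
    (o1,d1),(o2,d2)=ray("top",*a),ray("side",*b)
    d1/=np.linalg.norm(d1);d2/=np.linalg.norm(d2)
    A=np.stack([d1,-d2],1);t=np.linalg.lstsq(A,o2-o1,rcond=None)[0]
    p,q=o1+t[0]*d1,o2+t[1]*d2; return (p+q)/2,np.linalg.norm(p-q)
E
python3 - <<'E'
from h import *
for n,a,b,z in[("foot",(440.8,236.6),(357.9,348.2),.085),("A",(194.2,238.3),(326.2,174.7),.075),("B",(440,310.2),(269.7,354.7),.075)]:
    print(n,plane("top",*a,z),plane("side",*b,z),tri(a,b))
s=bot.observe();print(s["position"],s["force"])
plan([(.58,-.286,.11,1.43,9)],s)
E
```

```text
foot [ 0.5778 -0.2867  0.085 ] [ 0.5828 -0.2915  0.085 ] (array([ 0.5813, -0.2881,  0.0793]), np.float64(0.004592668985679748))
A [0.5728 0.2708 0.075 ] [0.5782 0.2731 0.075 ] (array([0.5753, 0.2708, 0.0759]), np.float64(0.005435353773523482))
B [ 0.4148 -0.2804  0.075 ] [ 0.4187 -0.2828  0.075 ] (array([ 0.4167, -0.281 ,  0.0719]), np.float64(0.003539848180342726))
[0.4959 0.1202 0.1297] [-0.3043  0.2488 -1.2475]
-> [ 0.58  -0.286  0.11 ] 1.43 step mm 46.141244007167316 deg 0.03648140007135289
  dp [-0.0542, 0.0195, 0.0027] rot [0.0002, -0.0001, -0.0]
  dp [-0.0542, 0.0195, 0.0027] rot [0.0002, -0.0001, -0.0]
  dp [-0.0542, 0.0195, 0.0027] rot [0.0002, -0.0001, -0.0]
  dp [-0.0542, 0.0195, 0.0027] rot [0.0002, -0.0001, -0.0]
  dp [-0.0542, 0.0195, 0.0027] rot [0.0002, -0.0001, -0.0]
  dp [-0.0542, 0.0195, 0.0027] rot [0.0002, -0.0001, -0.0]
  dp [-0.0542, 0.0195, 0.0027] rot [0.0002, -0.0001, -0.0]
  dp [-0.0542, 0.0195, 0.0027] rot [0.0002, -0.0001, -0.0]
  dp [-0.0542, 0.0195, 0.0027] rot [0.0002, -0.0001, -0.0]
```

Emit:
move_arm(jaw=[0,0,0,0,0,0,0,0,0,0], dp=[[-0.054,0.0195,0.003],[-0.054,0.0195,0.003],[-0.054,0.0195,0.003],[-0.054,0.0195,0.003],[-0.054,0.0195,0.003],[-0.054,0.0195,0.003],[-0.054,0.0195,0.003],[-0.054,0.0195,0.003],[-0.054,0.0195,0],[0,0,0]], rotation=[[0,0,0],[0,0,0],[0,0,0],[0,0,0],[0,0,0],[0,0,0],[0,0,0],[0,0,0],[0,0,0],[0,0,0]])

```text
clock: 11.38
position: [0.5774, -0.2889, 0.1064]
tool_rot: [-3.141, 0.002, 1.425]
force: [0.1, 0.1, 0.3]
grip_width: 0.0857
```

Run:
```python
from h import *
s=bot.observe();print(s["position"],s["qpos"],s["grip_width"])
plan([(.5805,-.2885,.06,1.43,2),(.5805,-.2885,.013,1.43,2)],s)
```

```text
[ 0.5774 -0.2889  0.1064] [ 0.0983  0.6967  0.4287  1.6354 -0.349   0.8865  0.5162] 0.08570867729249848
-> [ 0.5805 -0.2885  0.06  ] 1.43 step mm 23.22903022052198 deg 0.14022618444026644
  dp [0.0006, 0.0019, 0.029] rot [-0.0001, 0.0003, -0.0007]
  dp [0.0005, 0.0019, 0.029] rot [-0.0001, 0.0003, -0.0007]
-> [ 0.5805 -0.2885  0.013 ] 1.43 step mm 23.5 deg 6.3611327863779865e-15
  dp [0.0, -0.0, 0.0294] rot [-0.0, 0.0, -0.0]
  dp [0.0, -0.0, 0.0294] rot [-0.0, 0.0, -0.0]
```

Emit:
move_arm(jaw=[0,0,0], dp=[[0.0005,0.002,0.029],[0.0005,0.002,0.02],[0,0,0]], rotation=[[0,0,0],[0,0,0],[0,0,0]])

```text
clock: 11.75
position: [0.5811, -0.2838, 0.0664]
tool_rot: [-3.139, -0.001, 1.43]
force: [0.0, 0.0, 1.5]
grip_width: 0.0855
```

Run:
```python
from h import *
s=bot.observe();print(s["position"],s["grip_width"])
im=grab_frame("side");cv2.imwrite("pics/side6.png",im)
cv2.imwrite("pics/s6.png",cv2.resize(im[250:410,270:430],(560,560),interpolation=2))
plan([(.5805,-.2885,.013,1.43,3)],s)
```

```text
[ 0.5811 -0.2838  0.0664] 0.08545257305519417
-> [ 0.5805 -0.2885  0.013 ] 1.43 step mm 17.866944432822972 deg 0.045828006347656915
  dp [-0.002, 0.0001, 0.0222] rot [-0.0002, -0.0001, 0.0]
  dp [-0.002, 0.0001, 0.0222] rot [-0.0002, -0.0001, 0.0]
  dp [-0.002, 0.0001, 0.0222] rot [-0.0002, -0.0001, 0.0]
```

View pics/s6.png

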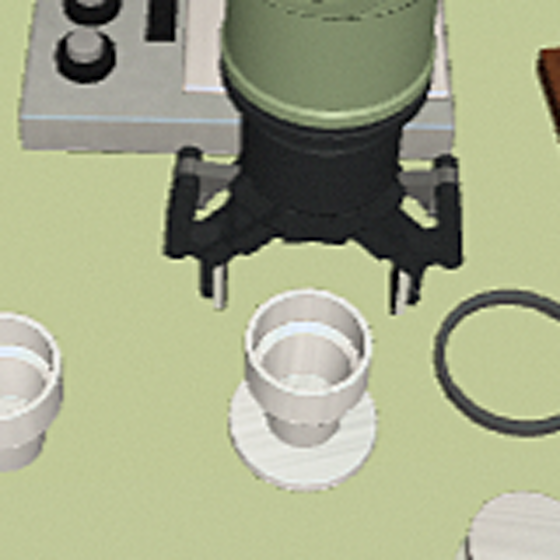

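Jaws straddle the footed beaker at (308,343) in the crop, well centred. Descending and centring it with two perpendicular squeezes.

Emit:
move_arm(jaw=[0,0,0,0,160,160,160,160], dp=[[-0.002,0,0.022],[-0.002,0,0.022],[-0.002,0,0.022],[0,0,0],[0,0,0],[0,0,0],[0,0,0],[0,0,0]], rotation=[[0,0,0],[0,0,0],[0,0,0],[0,0,0],[0,0,0],[0,0,0],[0,0,0],[0,0,0]], squeeze=20)

```text
clock: 12.8
position: [0.5815, -0.2897, 0.0154]
tool_rot: [3.141, 0.0, 1.43]
force: [0.7, -0.2, 6.1]
grip_width: 0.0661
```

Run:
```python
from h import *
s=bot.observe();print(s["position"],s["force"],s["grip_width"],s["tool_rot"])
```

```text
[ 0.5815 -0.2897  0.0154] [ 0.7237 -0.196   6.0891] 0.06606210441195616 [3.1405 0.0004 1.4297]
```

Emit:
move_arm(jaw=[0,0,0,0,0,0,0,0,0,0], dp=[[0,0,0],[0,0,0],[0,0,0],[0,0,0],[0,0,0],[0,0,0],[0,0,0],[0,0,0],[0,0,0],[0,0,0]], rotation=[[0,0,0],[0,0,0],[0,0,0.055],[0,0,0.055],[0,0,0.055],[0,0,0.055],[0,0,0.055],[0,0,0.055],[0,0,0.055],[0,0,0.055]])

```text
clock: 14.05
position: [0.5809, -0.2893, 0.0147]
tool_rot: [-3.141, 0.0, 0.042]
force: [-0.3, 0.1, -0.7]
grip_width: 0.0856
```

Emit:
move_arm(jaw=[0,0,160,160,160,160], dp=[[0,0,0],[0,0,0],[0,0,0],[0,0,0],[0,0,0],[0,0,0]], rotation=[[0,0,0.055],[0,0,0],[0,0,0],[0,0,0],[0,0,0],[0,0,0]], squeeze=50)

```text
clock: 14.8
position: [0.5811, -0.2893, 0.0153]
tool_rot: [-3.141, -0.001, -0.122]
force: [-1.0, 3.4, 7.0]
grip_width: 0.0673
```

Emit:
move_arm(jaw=[160,160,160,160], dp=[[0,0,-0.01],[0,0,-0.04],[0,0,-0.05],[0,0,0]], rotation=[[0,0,0],[0,0,0],[0,0,0],[0,0,0]])

```text
clock: 15.3
position: [0.582, -0.2905, 0.0977]
tool_rot: [3.14, -0.004, -0.124]
force: [-0.2, -0.0, -4.5]
grip_width: 0.0672
```

Run:
```python
from h import *
s=bot.observe();print(s["position"],s["force"],s["grip_width"],s["tool_rot"],s["qpos"])
top=cv2.imread("pics/top0.png")
plan([(.6295,.0280,.145,-.14,8)],s)
```

```text
[ 0.582  -0.2905  0.0977] [-0.1977 -0.0458 -4.5398] 0.06720028374311993 [ 3.1405 -0.0039 -0.1242] [-0.1234  0.8473  0.841   1.6434 -0.7328  0.9894 -0.725 ]
-> [0.6295 0.028  0.145 ] -0.14 step mm 40.68121303594346 deg 0.11669608064251434
  dp [0.0012, -0.0503, -0.0074] rot [0.0, -0.0002, 0.0006]
  dp [0.0011, -0.0503, -0.0074] rot [0.0, -0.0002, 0.0006]
  dp [0.001, -0.0503, -0.0074] rot [0.0, -0.0002, 0.0006]
  dp [0.0009, -0.0503, -0.0074] rot [0.0, -0.0002, 0.0006]
  dp [0.0008, -0.0503, -0.0074] rot [0.0, -0.0002, 0.0006]
  dp [0.0007, -0.0503, -0.0074] rot [0.0, -0.0002, 0.0006]
  dp [0.0006, -0.0503, -0.0074] rot [0.0, -0.0002, 0.0006]
  dp [0.0005, -0.0503, -0.0074] rot [0.0, -0.0002, 0.0006]
```

Emit:
move_arm(jaw=[160,160,160,160,160,160,160,160,160,160], dp=[[0,-0.05,-0.02],[0,-0.05,-0.01],[0,-0.05,0],[0,-0.05,0],[0,-0.05,0],[0,-0.05,0],[0,-0.05,0],[0,-0.05,0],[0.011,0,0],[0,0,0]], rotation=[[0,0,0],[0,0,0],[0,0,0],[0,0,0],[0,0,0],[0,0,0],[0,0,0],[0,0,0],[0,0,0],[0,0,0]])

```text
clock: 16.55
position: [0.6297, 0.0262, 0.1182]
tool_rot: [3.141, 0.0, -0.125]
force: [-1.0, -0.8, -3.2]
grip_width: 0.0676
```

Run:
```python
from h import *
print(plane("top",300.9,216.2,.05))
s=bot.observe();print(s["position"],s["force"],s["grip_width"],s["tool_rot"],s["qpos"])
plan([(.6335,.027,.075,-.14,3)],s)
```

```text
[0.632  0.0289 0.05  ]
[0.6297 0.0262 0.1182] [-0.9946 -0.7777 -3.1752] 0.06756994799280072 [ 3.1407  0.0005 -0.1249] [-0.6789  0.8224  0.9122  1.6842 -0.7463  1.021  -1.2029]
-> [0.6335 0.027  0.075 ] -0.14 step mm 14.468953947449181 deg 0.28829269648076566
  dp [0.0015, -0.0005, 0.018] rot [0.0001, 0.0, 0.0016]
  dp [0.0015, -0.0006, 0.018] rot [0.0001, 0.0, 0.0016]
  dp [0.0015, -0.0006, 0.018] rot [0.0001, 0.0, 0.0016]
```

Emit:
move_arm(jaw=[160,160,160,160], dp=[[0.0015,0,0.02],[0.0015,0,0.02],[0.0015,0,0.014],[0,0,0]], rotation=[[0,0,0],[0,0,0],[0,0,0],[0,0,0]])

```text
clock: 17.05
position: [0.6328, 0.0262, 0.0745]
tool_rot: [3.141, 0.001, -0.126]
force: [-0.9, 0.1, -4.2]
grip_width: 0.0677
```

Emit:
move_arm(jaw=[160,160], dp=[[0,0,0.004],[0,0,0]], rotation=[[0,0,0],[0,0,0]])

```text
clock: 17.3
position: [0.6334, 0.0265, 0.0725]
tool_rot: [-3.142, -0.0, -0.125]
force: [-0.5, -0.3, -4.2]
grip_width: 0.0674
```

Emit:
move_arm(jaw=[160,160,160], dp=[[0,0,0.004],[0,0,0.002],[0,0,0]], rotation=[[0,0,0],[0,0,0],[0,0,0]])

```text
clock: 17.68
position: [0.6333, 0.0265, 0.0675]
tool_rot: [3.142, 0.0, -0.125]
force: [0.1, 0.4, -3.8]
grip_width: 0.067
```

Emit:
move_arm(jaw=[160,160], dp=[[0,0,0.003],[0,0,0]], rotation=[[0,0,0],[0,0,0]])

```text
clock: 17.92
position: [0.6335, 0.0264, 0.0654]
tool_rot: [-3.141, -0.0, -0.125]
force: [0.6, 0.5, -0.0]
grip_width: 0.0671
```

Emit:
move_arm(jaw=[0,0,0,0,0,0,0,0], dp=[[0,0,0],[0,0,0],[0,0,0],[0,0,-0.02],[0,0,-0.05],[0,0,-0.05],[0,0,-0.03],[0,0,0]], rotation=[[0,0,0],[0,0,0],[0,0,0],[0,0,0],[0,0,0],[0,0,0],[0,0,0],[0,0,0]])

```text
clock: 18.92
position: [0.6342, 0.0262, 0.1879]
tool_rot: [-3.141, -0.003, -0.126]
force: [0.1, 0.4, -0.6]
grip_width: 0.0853
```

Run:
```python
from h import *
s=bot.observe();print(s["position"],s["force"],s["grip_width"],s["tool_rot"],s["qpos"])
plan([(.4795,.023,.15,-.14,4),(.4795,.023,.045,-.14,4)],s)
```

```text
[0.6342 0.0262 0.1879] [ 0.1416  0.3575 -0.5906] 0.08525813176333591 [-3.1407 -0.0032 -0.1255] [-0.7062  0.7562  0.978   1.6153 -0.678   1.1397 -1.2563]
-> [0.4795 0.023  0.15  ] -0.14 step mm 39.82898188567661 deg 0.21295440809554805
  dp [-0.0479, 0.0071, 0.0117] rot [-0.0001, -0.0003, 0.0012]
  dp [-0.0478, 0.0072, 0.0117] rot [-0.0001, -0.0003, 0.0012]
  dp [-0.0478, 0.0074, 0.0118] rot [-0.0001, -0.0003, 0.0012]
  dp [-0.0478, 0.0076, 0.0118] rot [-0.0001, -0.0003, 0.0012]
-> [0.4795 0.023  0.045 ] -0.14 step mm 26.250000000000007 deg 6.446183272855818e-18
  dp [0.0, -0.0, 0.0328] rot [0.0, 0.0, 0.0]
  dp [0.0, -0.0, 0.0328] rot [0.0, 0.0, 0.0]
  dp [0.0, -0.0, 0.0328] rot [0.0, 0.0, 0.0]
  dp [0.0, -0.0, 0.0328] rot [0.0, 0.0, 0.0]
```

Emit:
move_arm(jaw=[255,255,255,255,255,255,255,255,255], dp=[[-0.048,0.0075,0.01],[-0.048,0.0075,0.01],[-0.048,0.0075,0.01],[-0.048,0.0075,0.01],[0,0,0.033],[0,0,0.033],[0,0,0.033],[0,0,0.027],[0,0,0]], rotation=[[0,0,0],[0,0,0],[0,0,0],[0,0,0],[0,0,0],[0,0,0],[0,0,0],[0,0,0],[0,0,0]])

```text
clock: 20.05
position: [0.4771, 0.0215, 0.0517]
tool_rot: [3.141, 0.002, -0.126]
force: [-1.4, 0.3, 0.5]
grip_width: 0.0002
```

Run:
```python
from h import *
s=bot.observe();print(s["position"],s["force"],s["grip_width"],s["tool_rot"])
im=grab_frame("side");cv2.imwrite("pics/side7.png",im);t=grab_frame("top");cv2.imwrite("pics/top7.png",t)
cv2.imwrite("pics/s7.png",np.hstack([cv2.resize(im[130:310,230:410],(400,400),interpolation=2),cv2.resize(t[150:330,160:340],(400,400),interpolation=2)]))
plan([(.4795,.023,.026,-.126,2)],s)
```

```text
[0.4771 0.0215 0.0517] [-1.4242  0.3209  0.5355] 0.0002477866388312648 [ 3.1408  0.0021 -0.126 ]
-> [0.4795 0.023  0.026 ] -0.126 step mm 12.908842656866746 deg 0.06461299017043813
  dp [0.0014, -0.0011, 0.016] rot [0.0001, 0.0003, 0.0]
  dp [0.0014, -0.0011, 0.016] rot [0.0001, 0.0003, 0.0]
```

View pics/s7.png

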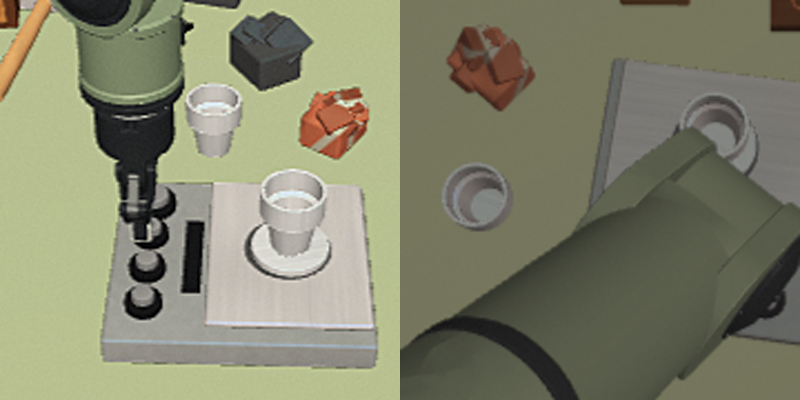

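The footed beaker stands upright, centred on the ring, with the fingertip above the zero key. Pressing it.

Emit:
move_arm(jaw=[255,255,255,255], dp=[[0.0014,-0.001,0.016],[0.0014,-0.001,0.016],[0,0,0.004],[0,0,0]], rotation=[[0,0,0],[0,0,0],[0,0,0],[0,0,0]])

```text
clock: 20.65
position: [0.4802, 0.0229, 0.0234]
tool_rot: [3.141, 0.0, -0.126]
force: [-0.2, -0.2, -0.3]
grip_width: -0.0001
```

Emit:
move_arm(jaw=[255,255], dp=[[0,0,0.004],[0,0,0]], rotation=[[0,0,0],[0,0,0]])

```text
clock: 20.9
position: [0.4805, 0.0232, 0.0204]
tool_rot: [-3.142, -0.0, -0.125]
force: [0.8, 0.1, 1.8]
grip_width: -0.0002
```

Emit:
move_arm(jaw=[255,255,255], dp=[[0,0,0.004],[0,0,0.002],[0,0,0]], rotation=[[0,0,0],[0,0,0],[0,0,0]])

```text
clock: 21.28
position: [0.4805, 0.0231, 0.0156]
tool_rot: [-3.142, -0.0, -0.126]
force: [0.9, 0.1, 4.2]
grip_width: 0.0002
```

Emit:
move_arm(jaw=[255,255], dp=[[0,0,0.001],[0,0,0]], rotation=[[0,0,0],[0,0,0]])

```text
clock: 21.52
position: [0.4805, 0.0231, 0.0149]
tool_rot: [-3.142, -0.0, -0.125]
force: [0.8, -0.6, 3.6]
grip_width: -0.0002
```

Emit:
move_arm(jaw=[255,255], dp=[[0,0,0.0012],[0,0,0]], rotation=[[0,0,0],[0,0,0]])

```text
clock: 21.78
position: [0.4806, 0.0232, 0.0143]
tool_rot: [-3.141, -0.001, -0.126]
force: [-2.0, -0.3, 20.2]
grip_width: 0.0002
```

Emit:
move_arm(jaw=[255,255,255,0,0], dp=[[0,0,-0.02],[0,0,-0.06],[0,0,-0.06],[0,0,-0.02],[0,0,0]], rotation=[[0,0,0],[0,0,0],[0,0,0],[0,0,0],[0,0,0]])

```text
clock: 22.4
position: [0.4805, 0.0237, 0.1421]
tool_rot: [-3.141, -0.001, -0.125]
force: [0.5, 1.1, -0.2]
grip_width: 0.0359
```

Run:
```python
from h import *
s=bot.observe();print(s["position"],s["force"],s["tool_rot"],s["qpos"])
plan([(.4167,-.2815,.11,0.,8)],s)
im=grab_frame("side");cv2.imwrite("pics/side8.png",im);o=cv2.imread("pics/side0.png")
print(np.abs(im[325:395,245:300].astype(int)-o[325:395,245:300]).max(),"cupB diff")
print(np.abs(im[165:205,310:345].astype(int)-o[165:205,310:345]).max(),"cupA diff")
```

```text
[0.4805 0.0237 0.1421] [ 0.4562  1.0974 -0.2066] [-3.1408 -0.0006 -0.1246] [-0.8904  0.593   1.0228  2.0559 -0.6747  0.8705 -1.1739]
-> [ 0.4167 -0.2815  0.11  ] 0.0 step mm 39.17645183402841 deg 0.8921882720709391
  dp [-0.004, 0.0486, 0.005] rot [-0.0, -0.0, -0.005]
  dp [-0.0047, 0.0485, 0.005] rot [-0.0, -0.0, -0.005]
  dp [-0.0055, 0.0484, 0.005] rot [-0.0, -0.0, -0.005]
  dp [-0.0062, 0.0483, 0.005] rot [-0.0, -0.0, -0.005]
  dp [-0.007, 0.0482, 0.005] rot [-0.0, -0.0, -0.005]
  dp [-0.0077, 0.0481, 0.005] rot [-0.0, -0.0, -0.005]
  dp [-0.0085, 0.048, 0.005] rot [-0.0, -0.0, -0.005]
  dp [-0.0092, 0.0478, 0.005] rot [-0.0, -0.0, -0.005]
10 cupB diff
10 cupA diff
```

Emit:
move_arm(jaw=[0,0,0,0,0,0,0,0,0,0], dp=[[-0.004,0.0485,0],[-0.004,0.0485,0],[-0.004,0.0485,0],[-0.004,0.0485,0],[-0.004,0.0485,0],[-0.004,0.0485,0],[-0.004,0.0485,0.02],[-0.004,0.0485,0.03],[0,0,0.03],[0,0,0]], rotation=[[0,0,0],[0,0,0],[0,0,0],[0,0,0],[0,0,0],[0,0,0],[0,0,0],[0,0,0],[0,0,0],[0,0,0]])

```text
clock: 23.7
position: [0.4144, -0.2812, 0.0758]
tool_rot: [-3.14, 0.004, -0.127]
force: [0.2, 0.3, 0.7]
grip_width: 0.0852
```

Run:
```python
from h import *
s=bot.observe();print(s["position"],s["force"],s["tool_rot"],s["qpos"],s["grip_width"])
plan([(.4167,-.2815,.006,-.125,3)],s)
im=grab_frame("side");o=cv2.imread("pics/side0.png")
print(np.abs(im[350:395,245:300].astype(int)-o[350:395,245:300]).max(),"cupB diff")
```

```text
[ 0.4144 -0.2812  0.0758] [0.2353 0.3061 0.6518] [-3.1403  0.0041 -0.1268] [-0.0905  0.6723  0.8122  2.0492 -0.7333  0.7401 -0.5088] 0.08524628516441903
-> [ 0.4167 -0.2815  0.006 ] -0.125 step mm 23.276232394902696 deg 0.08910397549391025
  dp [0.0011, 0.0, 0.0291] rot [-0.0001, 0.0004, -0.0002]
  dp [0.001, 0.0, 0.0291] rot [-0.0001, 0.0004, -0.0002]
  dp [0.001, 0.0, 0.0291] rot [-0.0001, 0.0004, -0.0002]
225 cupB diff
```

Run:
```python
from h import *
im=grab_frame("side");o=cv2.imread("pics/side0.png")
d=np.abs(im.astype(int)-o).max(2)[330:400,240:310]>30
ys,xs=np.nonzero(d);print(ys.max()+330,xs[ys>ys.max()-4]+240, proj("side",[.419,-.324,.125]))
print(d[45:].any(1))
```

```text
362 [257 258 259 260 261 262 263 264 265 266 268 257 258 259 260 261 262 263
 264 265 266 257 258 259 260 261 262 263 264 265 266 260 261 262 263 264
 265] [267.773  358.7339]
[False False False False False False False False False False False False
 False False False False False False False False False False False False
 False]
```

The difference is only the near finger, so cup B hasn't moved. Descending, squeezing, then squeezing again perpendicular.

Emit:
move_arm(jaw=[0,0,0,0,160,160,160,160], dp=[[0.001,0,0.029],[0.001,0,0.029],[0.001,0,0.029],[0,0,0],[0,0,0],[0,0,0],[0,0,0],[0,0,0]], rotation=[[0,0,0],[0,0,0],[0,0,0],[0,0,0],[0,0,0],[0,0,0],[0,0,0],[0,0,0]], squeeze=20)

```text
clock: 24.8
position: [0.4192, -0.2821, 0.0096]
tool_rot: [3.141, -0.002, -0.125]
force: [-1.3, 1.2, 6.6]
grip_width: 0.0675
```

Emit:
move_arm(jaw=[0,0,0,0,0,0,0,0,0,0], dp=[[0,0,0],[0,0,0],[0,0,0],[0,0,0],[0,0,0],[0,0,0],[0,0,0],[0,0,0],[0,0,0],[0,0,0]], rotation=[[0,0,0],[0,0,0],[0,0,-0.055],[0,0,-0.055],[0,0,-0.055],[0,0,-0.055],[0,0,-0.055],[0,0,-0.055],[0,0,-0.055],[0,0,-0.055]])

```text
clock: 26.05
position: [0.4185, -0.282, 0.0084]
tool_rot: [3.141, 0.0, 1.263]
force: [1.0, 0.1, 0.1]
grip_width: 0.0853
```

Emit:
move_arm(jaw=[0,0,160,160,160,160], dp=[[0,0,0],[0,0,0],[0,0,0],[0,0,0],[0,0,0],[0,0,0]], rotation=[[0,0,-0.055],[0,0,0],[0,0,0],[0,0,0],[0,0,0],[0,0,0]], squeeze=35)

```text
clock: 26.8
position: [0.4184, -0.282, 0.0087]
tool_rot: [-3.142, 0.0, 1.426]
force: [-4.0, 0.7, 12.5]
grip_width: 0.0674
```

Emit:
move_arm(jaw=[160,160,160,160,160,160], dp=[[0,0,-0.01],[0,0,-0.05],[0,0,-0.06],[0,0,-0.06],[0,0,-0.05],[0,0,0]], rotation=[[0,0,0],[0,0,0],[0,0,0],[0,0,0],[0,0,0],[0,0,0]])

```text
clock: 27.55
position: [0.4197, -0.2823, 0.1949]
tool_rot: [3.137, 0.001, 1.428]
force: [-0.1, 1.2, -2.6]
grip_width: 0.0674
```

Run:
```python
from h import *
s=bot.observe();print(s["position"],s["force"],s["tool_rot"],s["qpos"],s["grip_width"])
plan([(.6335,.0264,.19,1.43,8)],s)
```

```text
[ 0.4197 -0.2823  0.1949] [-0.1395  1.2234 -2.6372] [3.1371 0.0007 1.4283] [ 0.1132  0.3606  0.4684  1.931  -0.2076  0.8922  0.5436] 0.06735108573694859
-> [0.6335 0.0264 0.19  ] 1.43 step mm 46.94113435695708 deg 0.03508060184974197
  dp [0.0525, 0.0262, 0.0008] rot [0.0002, 0.0, -0.0001]
  dp [0.0525, 0.0262, 0.0008] rot [0.0002, 0.0, -0.0001]
  dp [0.0525, 0.0262, 0.0008] rot [0.0002, 0.0, -0.0001]
  dp [0.0525, 0.0262, 0.0008] rot [0.0002, 0.0, -0.0001]
  dp [0.0525, 0.0263, 0.0008] rot [0.0002, 0.0, -0.0001]
  dp [0.0525, 0.0263, 0.0008] rot [0.0002, 0.0, -0.0001]
  dp [0.0525, 0.0263, 0.0008] rot [0.0002, 0.0, -0.0001]
  dp [0.0524, 0.0263, 0.0008] rot [0.0002, 0.0, -0.0001]
```

Emit:
move_arm(jaw=[160,160,160,160,160,160,160,160,160,160], dp=[[0.0525,0.026,0],[0.0525,0.026,0],[0.0525,0.026,0],[0.0525,0.026,0],[0.0525,0.026,0],[0.0525,0.026,0],[0.0525,0.026,0],[0.0525,0.026,0],[0,0,0],[0,0,0]], rotation=[[0,0,0],[0,0,0],[0,0,0],[0,0,0],[0,0,0],[0,0,0],[0,0,0],[0,0,0],[0,0,0],[0,0,0]])

```text
clock: 28.8
position: [0.6298, 0.0269, 0.1912]
tool_rot: [-3.14, 0.001, 1.429]
force: [0.1, -0.1, -1.0]
grip_width: 0.0672
```

Run:
```python
from h import *
s=bot.observe();print(s["position"],s["force"],s["tool_rot"],s["grip_width"])
plan([(.6335,.0264,.15,1.43,3)],s)
```

```text
[0.6298 0.0269 0.1912] [ 0.1371 -0.136  -0.9647] [-3.1399  0.0009  1.4287] 0.06716602596395725
-> [0.6335 0.0264 0.15  ] 1.43 step mm 13.77290759682588 deg 0.043680462168312235
  dp [0.0, 0.0016, 0.0171] rot [-0.0002, 0.0001, -0.0001]
  dp [0.0, 0.0016, 0.0171] rot [-0.0002, 0.0001, -0.0001]
  dp [0.0, 0.0016, 0.0171] rot [-0.0002, 0.0001, -0.0001]
```

Emit:
move_arm(jaw=[160,160,160,160,160], dp=[[0,0.0016,0.016],[0,0.0016,0.016],[0,0.0016,0.014],[0,0,0],[0,0,0]], rotation=[[0,0,0],[0,0,0],[0,0,0],[0,0,0],[0,0,0]])

```text
clock: 29.42
position: [0.6345, 0.0267, 0.1556]
tool_rot: [3.141, 0.0, 1.429]
force: [-0.4, -0.4, -1.6]
grip_width: 0.0673
```

Run:
```python
from h import *
s=bot.observe();print(s["position"],s["force"])
im=grab_frame("side");cv2.imwrite("pics/side9.png",im);t=grab_frame("top")
cv2.imwrite("pics/s9.png",np.hstack([cv2.resize(im[150:280,290:420],(400,400),interpolation=2),cv2.resize(t[150:280,240:370],(400,400),interpolation=2)]))
plan([(.6335,.0264,.12,1.43,3)],s)
```

```text
[0.6345 0.0267 0.1556] [-0.4433 -0.4489 -1.5992]
-> [0.6335 0.0264 0.12  ] 1.43 step mm 11.883289424041147 deg 0.011669136039351725
  dp [-0.0002, -0.0004, 0.0148] rot [0.0, 0.0, -0.0001]
  dp [-0.0002, -0.0004, 0.0148] rot [0.0, 0.0, -0.0001]
  dp [-0.0002, -0.0004, 0.0148] rot [0.0, 0.0, -0.0001]
```

View pics/s9.png

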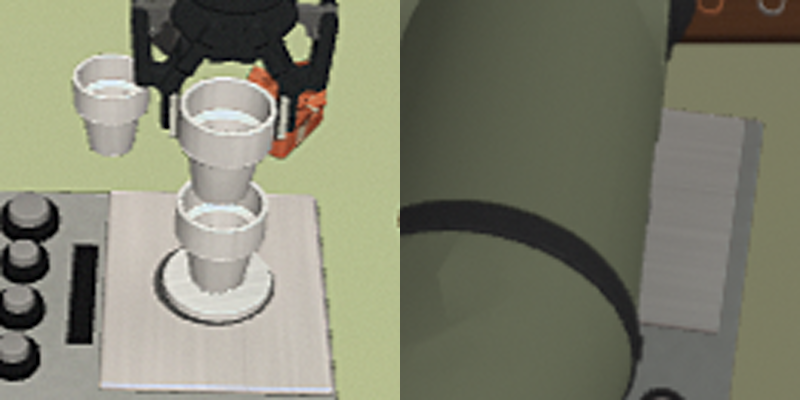

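Cup B is upright and lined up over the footed beaker. Lowering with force watch.

Emit:
move_arm(jaw=[160,160,160,160], dp=[[-0.0003,-0.0004,0.015],[-0.0003,-0.0004,0.015],[-0.0002,-0.0004,0.015],[0,0,0]], rotation=[[0,0,0],[0,0,0],[0,0,0],[0,0,0]])

```text
clock: 30.02
position: [0.6326, 0.0263, 0.1181]
tool_rot: [-3.14, 0.001, 1.43]
force: [0.3, -0.1, -1.6]
grip_width: 0.0676
```

Emit:
move_arm(jaw=[160,160,160,160], dp=[[0,0,0.007],[0,0,0.006],[0,0,0.003],[0,0,0]], rotation=[[0,0,0],[0,0,0],[0,0,0],[0,0,0]])

```text
clock: 30.52
position: [0.6333, 0.0263, 0.1066]
tool_rot: [3.142, 0.0, 1.43]
force: [1.3, 0.0, -1.1]
grip_width: 0.0672
```

Emit:
move_arm(jaw=[160,160,160], dp=[[0,0,0.004],[0,0,0.002],[0,0,0]], rotation=[[0,0,0],[0,0,0],[0,0,0]])

```text
clock: 30.9
position: [0.6336, 0.0262, 0.1019]
tool_rot: [3.141, -0.0, 1.43]
force: [2.1, -0.3, -1.3]
grip_width: 0.0675
```

Emit:
move_arm(jaw=[160,160], dp=[[0,0,0.003],[0,0,0]], rotation=[[0,0,0],[0,0,0]])

```text
clock: 31.15
position: [0.6335, 0.0263, 0.0994]
tool_rot: [3.141, 0.0, 1.43]
force: [2.7, -0.6, -0.3]
grip_width: 0.0675
```

Emit:
move_arm(jaw=[160,160,160], dp=[[0,0.001,0.001],[0,0,0.001],[0,0,0]], rotation=[[0,0,0],[0,0,0],[0,0,0]])

```text
clock: 31.52
position: [0.6345, 0.0262, 0.099]
tool_rot: [3.14, -0.001, 1.43]
force: [-3.8, 0.8, 17.7]
grip_width: 0.0679
```

Emit:
move_arm(jaw=[160,160], dp=[[0,0,-0.001],[0,0,0]], rotation=[[0,0,0],[0,0,0]])

```text
clock: 31.78
position: [0.634, 0.0263, 0.0992]
tool_rot: [-3.141, -0.0, 1.43]
force: [-2.7, 0.2, 10.2]
grip_width: 0.0675
```

Emit:
move_arm(jaw=[0,0,0,0,0,0,0,0], dp=[[0,0,0],[0,0,0],[0,0,0],[0,0,-0.02],[0,0,-0.05],[0,0,-0.05],[0,0,-0.02],[0,0,0]], rotation=[[0,0,0],[0,0,0],[0,0,0],[0,0,0],[0,0,0],[0,0,0],[0,0,0],[0,0,0]])

```text
clock: 32.78
position: [0.6345, 0.0263, 0.2119]
tool_rot: [3.14, -0.001, 1.43]
force: [-0.7, -0.2, -0.0]
grip_width: 0.0854
```

Run:
```python
from h import *
s=bot.observe();print(s["position"],s["force"],s["tool_rot"],s["qpos"])
im=grab_frame("side");cv2.imwrite("pics/side10.png",im);o=cv2.imread("pics/side0.png")
print("A moved?",np.abs(im[165:205,312:330].astype(int)-o[165:205,312:330]).max())
cv2.imwrite("pics/s10.png",cv2.resize(im[130:290,270:430],(560,560),interpolation=2))
plan([(.5755,.2715,.2,1.43,5),(.5755,.2715,.085,1.43,3)],s)
```

```text
[0.6345 0.0263 0.2119] [-0.6502 -0.2197 -0.0403] [ 3.1398 -0.0007  1.4297] [-0.3916  0.5504  0.3941  1.5705 -0.232   1.0652 -0.0786]
A moved? 9
-> [0.5755 0.2715 0.2   ] 1.43 step mm 50.497924137396424 deg 0.02245167379073488
  dp [0.0586, -0.0232, 0.003] rot [0.0001, -0.0, -0.0]
  dp [0.0586, -0.0232, 0.003] rot [0.0001, -0.0, -0.0]
  dp [0.0586, -0.0232, 0.003] rot [0.0001, -0.0, -0.0]
  dp [0.0586, -0.0232, 0.003] rot [0.0001, -0.0, -0.0]
  dp [0.0586, -0.0232, 0.003] rot [0.0001, -0.0, -0.0]
-> [0.5755 0.2715 0.085 ] 1.43 step mm 38.33333333333335 deg 2.1203740243340656e-15
  dp [-0.0, -0.0, 0.0479] rot [0.0, 0.0, -0.0]
  dp [-0.0, -0.0, 0.0479] rot [0.0, 0.0, -0.0]
  dp [-0.0, -0.0, 0.0479] rot [0.0, 0.0, -0.0]
```

View pics/s10.png

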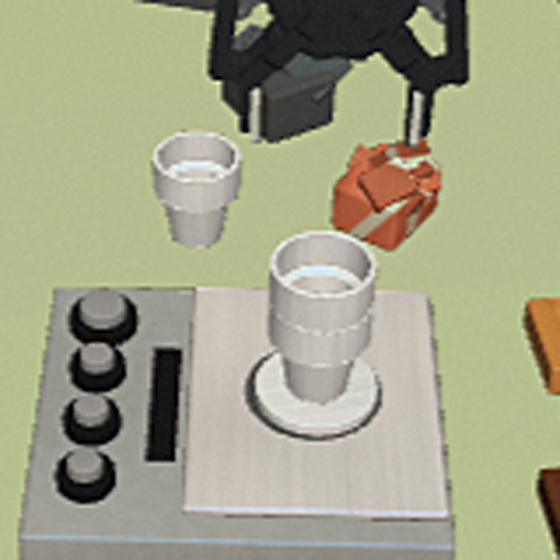

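Cup B is nested flush, and cup A hasn't moved. On to cup A.

Emit:
move_arm(jaw=[0,0,0,0,0,0,0,0,0], dp=[[0.0586,-0.023,0],[0.0586,-0.023,0],[0.0586,-0.023,0],[0.0586,-0.023,0],[0.0586,-0.023,0.01],[0,0,0.05],[0,0,0.05],[0,0,0.05],[0,0,0]], rotation=[[0,0,0],[0,0,0],[0,0,0],[0,0,0],[0,0,0],[0,0,0],[0,0,0],[0,0,0],[0,0,0]])

```text
clock: 33.95
position: [0.5737, 0.2701, 0.0792]
tool_rot: [-3.137, 0.004, 1.43]
force: [-0.1, -0.1, 0.2]
grip_width: 0.0857
```

Run:
```python
from h import *
s=bot.observe();print(s["position"],s["force"],s["tool_rot"],s["qpos"][6])
im=grab_frame("side");cv2.imwrite("pics/side11.png",im);o=cv2.imread("pics/side0.png")
print("A moved?",np.abs(im[178:205,312:342].astype(int)-o[178:205,312:342]).max(axis=(1,2)))
plan([(.5755,.2715,.007,1.43,3)],s)
```

```text
[0.5737 0.2701 0.0792] [-0.1311 -0.1236  0.2039] [-3.1366  0.0042  1.4297] -0.44111659569925504
A moved? [ 8  8  7  8  7  8  6  7  9  9  7  8  8  7  7 10  8  9  8  7  8  8  7  7
  6  8  8]
-> [0.5755 0.2715 0.007 ] 1.43 step mm 24.093117667490635 deg 0.12465477773169464
  dp [0.0008, 0.0008, 0.0301] rot [-0.0005, 0.0004, -0.0]
  dp [0.0008, 0.0008, 0.0301] rot [-0.0005, 0.0004, -0.0]
  dp [0.0007, 0.0007, 0.0301] rot [-0.0005, 0.0004, -0.0]
```

Emit:
move_arm(jaw=[0,0,0,0,160,160,160,160], dp=[[0.0005,0.0008,0.029],[0.0005,0.0008,0.029],[0.0005,0.0008,0.029],[0,0,0],[0,0,0],[0,0,0],[0,0,0],[0,0,0]], rotation=[[0,0,0],[0,0,0],[0,0,0],[0,0,0],[0,0,0],[0,0,0],[0,0,0],[0,0,0]], squeeze=20)

```text
clock: 35.0
position: [0.5789, 0.2727, 0.0151]
tool_rot: [3.14, -0.002, 1.43]
force: [-2.0, 0.1, 7.2]
grip_width: 0.0665
```

Emit:
move_arm(jaw=[0,0,0,0,0,0,0,0,0,0], dp=[[0,0,0],[0,0,0],[0,0,0],[0,0,0],[0,0,0],[0,0,0],[0,0,0],[0,0,0],[0,0,0],[0,0,0]], rotation=[[0,0,0],[0,0,0],[0,0,-0.055],[0,0,-0.055],[0,0,-0.055],[0,0,-0.055],[0,0,-0.055],[0,0,-0.055],[0,0,-0.055],[0,0,-0.055]])

```text
clock: 36.25
position: [0.5782, 0.272, 0.0133]
tool_rot: [-3.142, 0.0, 2.817]
force: [-0.1, 0.5, 0.2]
grip_width: 0.0856
```

Emit:
move_arm(jaw=[0,0,160,160,160,160], dp=[[0,0,0],[0,0,0],[0,0,0],[0,0,0],[0,0,0],[0,0,0]], rotation=[[0,0,-0.055],[0,0,0],[0,0,0],[0,0,0],[0,0,0],[0,0,0]], squeeze=35)

```text
clock: 37.0
position: [0.5785, 0.2723, 0.0137]
tool_rot: [3.141, 0.001, 2.982]
force: [-1.2, -0.6, 8.1]
grip_width: 0.0674
```

Emit:
move_arm(jaw=[160,160,160,160,160,160,160], dp=[[0,0,-0.01],[0,0,-0.05],[0,0,-0.06],[0,0,-0.06],[0,0,-0.06],[0,0,-0.03],[0,0,0]], rotation=[[0,0,0],[0,0,0],[0,0,0],[0,0,0],[0,0,0],[0,0,0],[0,0,0]])

```text
clock: 37.88
position: [0.5785, 0.2726, 0.231]
tool_rot: [3.14, 0.002, 2.983]
force: [0.1, 0.0, -1.8]
grip_width: 0.0672
```

Run:
```python
from h import *
s=bot.observe();print(s["position"],s["force"],s["tool_rot"],s["qpos"],s["grip_width"])
plan([(.634,.0264,.225,3.0,6)],s)
```

```text
[0.5785 0.2726 0.231 ] [ 0.115   0.0366 -1.8144] [3.1398 0.0023 2.9834] [-0.4328  0.5136 -0.1516  1.515   0.0828  1.1163  0.8114] 0.06723952142270469
-> [0.634  0.0264 0.225 ] 3.0 step mm 42.069222522953126 deg 0.16068133083006808
  dp [-0.0195, -0.0488, 0.0012] rot [0.0001, 0.0001, -0.0009]
  dp [-0.0194, -0.0489, 0.0012] rot [0.0001, 0.0001, -0.0009]
  dp [-0.0192, -0.0489, 0.0012] rot [0.0001, 0.0001, -0.0009]
  dp [-0.0191, -0.049, 0.0012] rot [0.0001, 0.0001, -0.0009]
  dp [-0.0189, -0.049, 0.0012] rot [0.0001, 0.0001, -0.0009]
  dp [-0.0188, -0.0491, 0.0012] rot [0.0001, 0.0001, -0.0009]
```

Emit:
move_arm(jaw=[160,160,160,160,160,160,160,160], dp=[[-0.019,-0.049,0],[-0.019,-0.049,0],[-0.019,-0.049,0],[-0.019,-0.049,0],[-0.019,-0.049,0],[-0.019,-0.049,0],[0,0,0],[0,0,0]], rotation=[[0,0,0],[0,0,0],[0,0,0],[0,0,0],[0,0,0],[0,0,0],[0,0,0],[0,0,0]])

```text
clock: 38.88
position: [0.6308, 0.0262, 0.228]
tool_rot: [3.141, -0.002, 2.984]
force: [-0.7, -0.5, -1.9]
grip_width: 0.067
```

Run:
```python
from h import *
s=bot.observe();print(s["position"],s["force"],s["tool_rot"],s["grip_width"])
plan([(.634,.0264,.19,2.983,3)],s)
```

```text
[0.6308 0.0262 0.228 ] [-0.7448 -0.4767 -1.9481] [ 3.1415 -0.0017  2.9844] 0.0669852600053889
-> [0.634  0.0264 0.19  ] 2.983 step mm 12.70699287327164 deg 0.04222056714846648
  dp [-0.0013, 0.0003, 0.0158] rot [0.0, -0.0002, 0.0002]
  dp [-0.0013, 0.0003, 0.0158] rot [0.0, -0.0002, 0.0002]
  dp [-0.0013, 0.0003, 0.0158] rot [0.0, -0.0002, 0.0002]
```

Emit:
move_arm(jaw=[160,160,160,160,160], dp=[[-0.0013,0.0003,0.016],[-0.0013,0.0003,0.016],[-0.0013,0.0003,0.016],[0,0,0],[0,0,0]], rotation=[[0,0,0],[0,0,0],[0,0,0],[0,0,0],[0,0,0]])

```text
clock: 39.5
position: [0.6347, 0.0258, 0.1908]
tool_rot: [3.142, 0.0, 2.985]
force: [-0.6, -1.1, -0.5]
grip_width: 0.0674
```

Run:
```python
from h import *
s=bot.observe();print(s["position"],s["force"],s["tool_rot"])
plan([(.634,.0264,.155,2.983,3)],s)
```

```text
[0.6347 0.0258 0.1908] [-0.5664 -1.0611 -0.5395] [3.1416 0.0002 2.9847]
-> [0.634  0.0264 0.155 ] 2.983 step mm 11.940466788919046 deg 0.03331051214707104
  dp [0.0003, 0.0002, 0.0149] rot [0.0, 0.0, 0.0002]
  dp [0.0003, 0.0002, 0.0149] rot [0.0, 0.0, 0.0002]
  dp [0.0003, 0.0002, 0.0149] rot [0.0, 0.0, 0.0002]
```

Emit:
move_arm(jaw=[160,160,160,160], dp=[[0.0003,0.0002,0.015],[0.0003,0.0002,0.015],[0.0003,0.0002,0.014],[0,0,0]], rotation=[[0,0,0],[0,0,0],[0,0,0],[0,0,0]])

```text
clock: 40.0
position: [0.6333, 0.0264, 0.1543]
tool_rot: [-3.141, -0.002, 2.985]
force: [0.4, 0.3, -1.7]
grip_width: 0.0675
```

Emit:
move_arm(jaw=[160,160,160,160], dp=[[0,0,0.007],[0,0,0.006],[0,0,0.004],[0,0,0]], rotation=[[0,0,0],[0,0,0],[0,0,0],[0,0,0]])

```text
clock: 40.5
position: [0.6338, 0.0264, 0.1416]
tool_rot: [-3.142, -0.0, 2.985]
force: [-0.2, -0.8, -2.0]
grip_width: 0.0677
```

Emit:
move_arm(jaw=[160,160,160], dp=[[0,0,0.004],[0,0,0.003],[0,0,0]], rotation=[[0,0,0],[0,0,0],[0,0,0]])

```text
clock: 40.88
position: [0.6339, 0.0262, 0.136]
tool_rot: [-3.141, -0.0, 2.985]
force: [1.0, -0.8, -1.7]
grip_width: 0.0672
```

Emit:
move_arm(jaw=[160,160], dp=[[0,0,0.0015],[0,0,0]], rotation=[[0,0,0],[0,0,0]])

```text
clock: 41.12
position: [0.634, 0.0263, 0.1351]
tool_rot: [-3.142, 0.0, 2.985]
force: [0.9, -0.9, -1.4]
grip_width: 0.0672
```

Emit:
move_arm(jaw=[160,160], dp=[[0,0,0.0012],[0,0,0]], rotation=[[0,0,0],[0,0,0]])

```text
clock: 41.38
position: [0.6342, 0.0262, 0.1343]
tool_rot: [-3.142, 0.001, 2.985]
force: [-0.4, -1.8, 2.3]
grip_width: 0.0673
```

Emit:
move_arm(jaw=[0,0,0,0,0,0,0,0], dp=[[0,0,0],[0,0,0],[0,0,0],[0,0,-0.02],[0,0,-0.05],[0,0,-0.05],[0,0,-0.02],[0,0,0]], rotation=[[0,0,0],[0,0,0],[0,0,0],[0,0,0],[0,0,0],[0,0,0],[0,0,0],[0,0,0]])

```text
clock: 42.38
position: [0.6344, 0.0264, 0.2475]
tool_rot: [3.141, 0.002, 2.985]
force: [-0.2, -0.2, -0.3]
grip_width: 0.0858
```

Run:
```python
from h import *
s=bot.observe();print(s["position"],s["force"],s["tool_rot"],s["qpos"])
im=grab_frame("side");cv2.imwrite("pics/side12.png",im)
t=grab_frame("top");cv2.imwrite("pics/top12.png",t)
cv2.imwrite("pics/s12.png",np.hstack([cv2.resize(im[90:450,250:540],(480,600),interpolation=2)]))
plan([(.488,.0745,.24,2.985,5),(.488,.0745,.045,2.985,5)],s)
```

```text
[0.6344 0.0264 0.2475] [-0.2134 -0.2021 -0.3348] [3.1411 0.002  2.9847] [-0.0642  0.4911 -0.1065  1.5081  0.0553  1.1432  1.2329]
-> [0.488  0.0745 0.24  ] 2.985 step mm 30.84406603761517 deg 0.024004797465430595
  dp [0.038, 0.0061, 0.0018] rot [0.0, 0.0001, -0.0]
  dp [0.038, 0.0062, 0.0018] rot [0.0, 0.0001, -0.0]
  dp [0.038, 0.0062, 0.0018] rot [0.0, 0.0001, -0.0]
  dp [0.038, 0.0062, 0.0018] rot [0.0, 0.0001, -0.0]
  dp [0.038, 0.0062, 0.0019] rot [0.0, 0.0001, -0.0]
-> [0.488  0.0745 0.045 ] 2.985 step mm 39.000000000000014 deg 3.1807346130194366e-16
  dp [0.0, -0.0, 0.0488] rot [0.0, 0.0, -0.0]
  dp [0.0, -0.0, 0.0488] rot [0.0, 0.0, -0.0]
  dp [0.0, -0.0, 0.0488] rot [0.0, 0.0, -0.0]
  dp [0.0, -0.0, 0.0488] rot [0.0, 0.0, -0.0]
  dp [0.0, -0.0, 0.0488] rot [0.0, 0.0, -0.0]
```

View pics/s12.png

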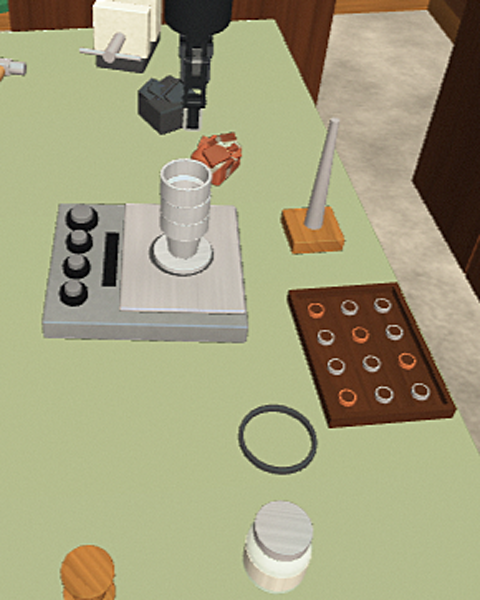

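The stack of three stands straight and seated, and the bystanders are where they were. Pressing count.

Emit:
move_arm(jaw=[255,255,255,255,255,255,255,255,255,255], dp=[[0.038,0.006,0],[0.038,0.006,0],[0.038,0.006,0],[0.038,0.006,0],[0.038,0.006,0],[0,0,0.05],[0,0,0.05],[0,0,0.05],[0,0,0.05],[0,0,0.045]], rotation=[[0,0,0],[0,0,0],[0,0,0],[0,0,0],[0,0,0],[0,0,0],[0,0,0],[0,0,0],[0,0,0],[0,0,0]])

```text
clock: 43.72
position: [0.4864, 0.0736, 0.0479]
tool_rot: [-3.141, -0.002, 2.985]
force: [1.4, 0.6, -1.0]
grip_width: -0.0003
```

Emit:
move_arm(jaw=[255,255], dp=[[0,0,0],[0,0,0]], rotation=[[0,0,0],[0,0,0]])

```text
clock: 43.98
position: [0.4877, 0.0739, 0.0508]
tool_rot: [3.142, 0.0, 2.985]
force: [0.5, -1.0, 0.0]
grip_width: -0.0003
```

Run:
```python
from h import *
s=bot.observe();print(s["position"],s["force"],s["tool_rot"])
plan([(.488,.074,.023,2.985,2)],s)
```

```text
[0.4877 0.0739 0.0508] [ 0.4873 -0.9859  0.029 ] [3.1416 0.     2.9847]
-> [0.488 0.074 0.023] 2.985 step mm 13.896799835771738 deg 0.008393825984489048
  dp [-0.0002, 0.0001, 0.0174] rot [0.0, 0.0, -0.0]
  dp [-0.0002, 0.0001, 0.0174] rot [0.0, 0.0, -0.0]
```

Emit:
move_arm(jaw=[255,255,255], dp=[[0,0,0.018],[0,0,0.018],[0,0,0]], rotation=[[0,0,0],[0,0,0],[0,0,0]])

```text
clock: 44.35
position: [0.4871, 0.0737, 0.0204]
tool_rot: [-3.141, -0.001, 2.985]
force: [-0.3, 0.5, 1.3]
grip_width: 0.0
```

Emit:
move_arm(jaw=[255,255,255], dp=[[0,0,0.004],[0,0,0.003],[0,0,0]], rotation=[[0,0,0],[0,0,0],[0,0,0]])

```text
clock: 44.72
position: [0.4874, 0.0738, 0.0157]
tool_rot: [-3.141, -0.0, 2.985]
force: [-1.9, -0.6, 3.5]
grip_width: -0.0001
```

Emit:
move_arm(jaw=[255,255], dp=[[0,0,0.0012],[0,0,0]], rotation=[[0,0,0],[0,0,0]])

```text
clock: 44.98
position: [0.4874, 0.0738, 0.0147]
tool_rot: [-3.141, -0.0, 2.985]
force: [-3.1, -0.3, 4.8]
grip_width: -0.0003
```

Emit:
move_arm(jaw=[255,255], dp=[[0,0,0.0008],[0,0,0]], rotation=[[0,0,0],[0,0,0]])

```text
clock: 45.22
position: [0.4875, 0.0738, 0.0144]
tool_rot: [-3.141, -0.0, 2.985]
force: [-6.5, 0.0, 13.1]
grip_width: -0.0005
```

Emit:
move_arm(jaw=[255,255,255,255], dp=[[0,0,-0.02],[0,0,-0.04],[0,0,0],[0,0,0]], rotation=[[0,0,0],[0,0,0],[0,0,0],[0,0,0]])

```text
clock: 45.72
position: [0.4877, 0.0738, 0.0623]
tool_rot: [3.141, 0.001, 2.985]
force: [0.5, -1.0, -0.6]
grip_width: -0.0004
```

Run:
```python
from h import *
s=bot.observe();print(s["position"],s["force"],s["tool_rot"])
plan([(.4733,-.028,.055,2.985,3)],s)
```

```text
[0.4877 0.0738 0.0623] [ 0.5164 -0.99   -0.5547] [3.1414 0.0006 2.9847]
-> [ 0.4733 -0.028   0.055 ] 2.985 step mm 34.37133358894884 deg 0.01392615593779598
  dp [-0.0007, -0.0429, 0.003] rot [0.0, 0.0001, -0.0]
  dp [-0.0007, -0.0429, 0.003] rot [0.0, 0.0001, -0.0]
  dp [-0.0007, -0.0429, 0.003] rot [0.0, 0.0001, -0.0]
```

Count pressed to its stop. Now store.

Emit:
move_arm(jaw=[255,255,255,255,255], dp=[[-0.0007,-0.043,0],[-0.0007,-0.043,0],[-0.0007,-0.043,0],[0,0,0],[0,0,0]], rotation=[[0,0,0],[0,0,0],[0,0,0],[0,0,0],[0,0,0]])

```text
clock: 46.35
position: [0.473, -0.0279, 0.0617]
tool_rot: [3.141, -0.001, 2.985]
force: [-0.4, 0.8, -0.2]
grip_width: 0.0001
```

Emit:
move_arm(jaw=[255,255,255,255], dp=[[0,0,0.025],[0,0,0.022],[0,0,0],[0,0,0]], rotation=[[0,0,0],[0,0,0],[0,0,0],[0,0,0]])

```text
clock: 46.85
position: [0.4733, -0.0278, 0.0249]
tool_rot: [3.141, 0.0, 2.986]
force: [-0.2, -1.0, 0.1]
grip_width: 0.0001
```

Emit:
move_arm(jaw=[255,255,255,255], dp=[[0,0,0.006],[0,0,0.004],[0,0,0.002],[0,0,0]], rotation=[[0,0,0],[0,0,0],[0,0,0],[0,0,0]])

```text
clock: 47.35
position: [0.4736, -0.0282, 0.015]
tool_rot: [3.141, 0.001, 2.985]
force: [3.9, 1.5, 4.4]
grip_width: 0.0001
```

Emit:
move_arm(jaw=[255,255], dp=[[0,0,0.0012],[0,0,0]], rotation=[[0,0,0],[0,0,0]])

```text
clock: 47.6
position: [0.4736, -0.0282, 0.0144]
tool_rot: [3.141, 0.001, 2.985]
force: [1.4, 2.2, 13.5]
grip_width: 0.0004
```

Emit:
move_arm(jaw=[255,255,255,255,255], dp=[[0,0,-0.02],[0,0,-0.05],[0,0,-0.06],[0,0,0],[0,0,0]], rotation=[[0,0,0],[0,0,0],[0,0,0],[0,0,0],[0,0,0]])

```text
clock: 48.22
position: [0.4725, -0.0286, 0.1179]
tool_rot: [-3.141, -0.0, 2.985]
force: [-1.3, -0.3, -0.6]
grip_width: 0.0003
```

Run:
```python
from h import *
s=bot.observe();print(s["position"],s["force"])
im=grab_frame("side")
cv2.imwrite("pics/s13.png",cv2.resize(im[90:450,250:540],(480,600),interpolation=2))
```

```text
[ 0.4725 -0.0286  0.1179] [-1.3153 -0.2875 -0.5942]
```

View pics/s13.png

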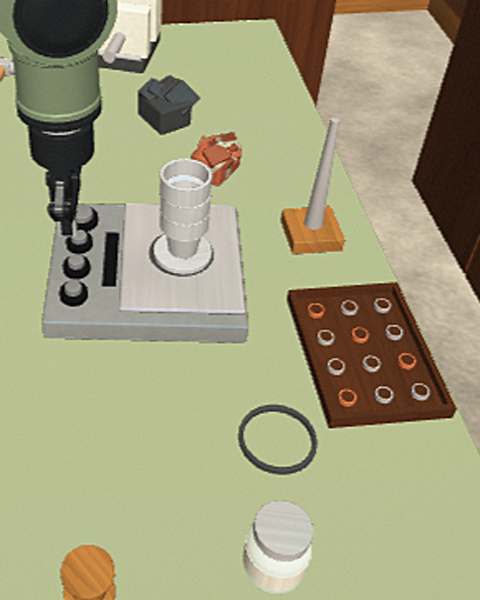

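```bash
python3 -c "
from workcell import workorder
print(workorder.job_done())"
```

```text
the job is handed in; nothing more can be done
None
```

The job is done and handed in at about 48 s on the robot's clock, out of 210 s.

**What was done:** I pressed power, stood the footed beaker on the pan and let go, then pressed zero. Both loose beakers found (only two were there) were nested in it, and then I pressed count and store.

**Last checks:**
- **Stack:** the final picture shows it straight and seated on the pan, with the gripper clear. Both cups came to rest within 1 mm of the expected height.
- **Keys:** each key was felt reaching its stop, at 13 to 20 N, and the arm was lifted clear before the next press. I did not measure the spring-back itself.
- **Bystanders:** those in the final picture look unmoved.

**What disagreed:**
- **Fingertip height:** the reported tool height was about 37 mm below the real fingertip. I found this in the pictures, confirmed it by touching the power key, and allowed for it from then on.
- **Cameras:** the two views differed by about 3 to 5 mm, so I used their average. Squeezing each beaker from two directions before lifting it fixed its position.
- **Harder push than intended:** the first cup was pressed with about 18 N for a moment as it seated. The second needed only about 4 N.
- **Centring:** the footed beaker may be a few millimetres off the middle of the ring.

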